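# Right the end stop, close up the row and saddle the third jar

### The job

Stand the tipped-over green end stop upright in the wooden tray and slide it up so that the two blue jars lie snug against each other and against the tray's end wall. Then gently lay the third blue jar, which lies loose on the bench, in the groove on top of the two, parallel to them and level with them front to back. Leave the stop standing snug against the row, and do not disturb the other things on the bench.

Things in the scene. Friction and masses are not known exactly. Their poses are not given: they have to be found in the camera images.
- tray: fixed wooden tray, 134 mm wide (own x), 392 mm long (own y); origin at bench level under the middle of its floor. Floor top at z = 8 mm, y = -190 to 190 mm, 118 mm wide between lips that rise to z = 20 mm. End wall: inner face at y = +190 mm, top at z = 55 mm; the -y end is open. Jars lie across it, along its x
- stop: green L-shaped metal end stop, loose in the tray, 108 mm wide (own x), about 0.6 kg, mostly in the foot. Origin: middle of the outer heel edge. Push plate 60 mm along own +y, 8 mm thick; foot 80 mm along own +z, 14 mm thick (from the heel); a rib fills the inner corner: y = 14 to 32, z = 8 to 22 mm. Tipped over at the start: plate flat on the floor towards the jars (tray +y), foot up
- stop_foot_edge (a point): middle of the free edge of the stop's foot, 80 mm from the heel. Pressing this end of the foot towards the tray's -y tips the stop about its heel until it stands right: foot flat on the floor towards tray -y, push plate up (own y up), the plate's outer face, in line with the stop's origin, towards the jars. Held by friction; slide it by pushing low, on the rib: pushed high it tips
- jar_a_center (a point): blue jar lying on its side, white cap and label: body 60 mm diameter, 84 mm long; cap 52 mm diameter; 110 mm overall, about 0.25 kg. Point on its axis, half-way along its length, 30 mm above what it lies on; the body runs from x = -29 to +55 mm of this point, the cap from -55 to -29; own x along the jar. In the tray, near the end wall, free to roll
- jar_b_center (a point): blue jar lying on its side, white cap and label: body 60 mm diameter, 84 mm long; cap 52 mm diameter; 110 mm overall, about 0.25 kg. Point on its axis, half-way along its length, 30 mm above what it lies on; the body runs from x = -29 to +55 mm of this point, the cap from -55 to -29; own x along the jar. In the tray, between jar_a and the stop, free to roll
- jar_top_center (a point): blue jar lying on its side, white cap and label: body 60 mm diameter, 84 mm long; cap 52 mm diameter; 110 mm overall, about 0.25 kg. Point on its axis, half-way along its length, 30 mm above what it lies on; the body runs from x = -29 to +55 mm of this point, the cap from -55 to -29; own x along the jar. The third jar, loose on the bench outside the tray; to be laid on top. Laid in the groove of the snug row its centre is 90 mm above the bench
- red_jar: bystander: white jar with red lid, 64 mm diameter, 100 mm tall, upright on the bench; origin under its base
- amber: bystander: amber bottle, black cap, 56 mm diameter, 120 mm tall, upright on the bench; origin under its base
- mortar: bystander: white ceramic bowl, 100 mm diameter, 55 mm tall, left of the tray; origin under its base
- beaker: bystander: open steel beaker, 66 mm diameter, 90 mm tall, beyond the tray; origin under its base
- spatula: bystander: 190 mm spatula lying on the bench right of the tray; own x along it
Things that resemble listed ones, but are neither listed nor needed, are in the scene too. Leave any yellow look-alike of the part that bears jar_top_center alone.

How it is judged:
By the outcome, as a careful person would: the job done as asked, in the order asked, and still so for the second after the job is handed in, with the robot touching nothing.
It also fails if it takes over 64 s, if anything falls off the work surface, if the arm or the gripper's body presses on something with over 40 N, if the wrist force passes 120 N, or if a joint passes its speed limit or range.

### The arm

A 6-joint arm with a two-finger parallel gripper is mounted at the origin on the work surface. World frame = base frame: x ahead of the robot, y to its left, z up, the work surface at z = 0. Lengths are in mm, angles in rad, forces in N, time in s.
With the tool pointing down it reaches from about 300 to 775 mm from the base axis. Payload 14.6 kg.
Tool frame: the origin (TCP) lies at the very end of the fingers, on their centre line; the grasp point (between the pads) lies 19 mm behind it (pinch_z is the distance from the TCP to the grasp point, in mm); x points along the fingers, z is the direction in which the jaws open and shut, and the axes are right-handed (so a half turn about x gives the same grasp; the last joint's range is limited). The gripper opens to 94 mm and grips with 3 to 60 N. Pads are 16 mm wide; open, the fingers measure 119 mm over their backs; the gripper's body (75 mm by 177 mm) begins 78 mm behind the grasp point.
Start: joints at [-1.285, 0.3, 1.521, -0, 1.321, -0.067], TCP at [190.032, -516.117, 205.446] pointing down, gripper open.
Joint ranges: [-3.03, 3.03], [-0.79, 2.21], [0.23, 2.52], [-1.04, 4.18], [0, 3.07], [-2.55, 2.55]. Speed limits (rad/s): [2.22, 2.22, 2.57, 3.14, 3.14, 3.14].

### API

Orientations are given as [roll, pitch, yaw] about the fixed x, y, z axes, in that order (R = Rz(yaw) Ry(pitch) Rx(roll)).
In Python, from cell import read_state, camera, sign_off, pinch_z gives the robot as it stands. The module is installed in compiled form; this text tells all that it offers.
- The arm moves only by the tool arm_command, never from a script. Its argument "series" is a list of rows, each a list of 3 entries, a list of its own where there are three numbers: the finger opening in mm, from 0 to 94, then the shift along the tool's x, y, z in mm, then the turn about the tool's x in degrees. A call has 1 to 12 rows; each row is the pose to reach, as a shift and turn from the pose measured when the call began, along the tool's axes at that moment; what a row does not reach only later rows make up. A row lasts 1/8 s, in which the tool goes at most 62.5 mm and 10.7 degrees, less where a joint would pass 70% of its speed; a pose out of reach is approached as far as the arm can. A call with a gripper value outside its range is refused whole. The fingers move at their own pace and stop on an object; "newtons" is the grip in N (left out, the last holds). Time passes only in rows, so rows that repeat a pose let the fingers close. It gives the time, the measured TCP pose, the force and the opening at its end, in the units of the state.
- read_state(): the state, without advancing time (a new reading comes with each control period).
- camera(name): name is "scene" or "side" or "wrist"; returns a dict with "pixels" (400x640x3 uint8, red, green, blue), "range_z" (400x640 float32, mm along the optical axis (not along the pixel's ray), 0 where there is no reading), "fov_y" (degrees; the focal length in pixels is half the picture's height over the tangent of half this angle, whatever the lens; pixels are square), "cx", "cy" (the principal point, pixels), "R" (3x3) and "t" (3): a world point X has camera coordinates R X + t. Camera axes: x right, y down, z forward; pixel columns grow to the right and rows downward; lengths in mm; the calibration is good to about 2 mm. The wrist camera is an equidistant fisheye: a pixel r from the principal point sees the ray r / f radians off the axis. A picture is of the moment at which its call begins.
- sign_off(): hands the job in, once; it reports no verdict.
The state is a dict: "clock": time; "joints": joint angles; "qd": joint speeds; "effort": joint torques, N m; "eef_pos": TCP position; "eef_rot": TCP orientation; "wrist_force": force on the tool from outside, world axes, zero at the start; "moment": the same for the moment, N m; "finger_gap": finger opening in mm.
Only numpy, scipy, OpenCV 4.12 (cv2) and the standard library are available. Lean on these libraries where they do the work, as an engineer would, in place of code of your own. Each camera call takes 0.05 s, during which the arm holds its last target.

## Working session

There is one attempt and no reset: what is moved stays moved. The work goes in short steps, Python scripts to look and compute and a tool call to move; the robot and the scene stay as the last step left them, time stands still between calls to the robot, and variables do not carry over. Pictures are saved under pics/ and viewed, and the job is handed in when it is done.

Besides the shell and the picture viewer there is one more tool, called after "Call:" as name([rows], argument=value, ...), one row to a line, values as JSON. arm_command: Moves the arm, as the interface text tells. Its arguments: {"type":"object","properties":{"series":{"type":"array"},"newtons":{"type":"number"}},"required":["series"]}

```bash
mkdir -p pics; python3 - <<'E'
from cell import *
import cv2,numpy as np,pickle
print(read_state(),pinch_z)
for n in("scene","side","wrist"):
    c=camera(n); pickle.dump(c,open(f"{n}0.pkl","wb"))
    cv2.imwrite(f"pics/{n}0.png",c["pixels"][:,:,::-1]); print(n,c["fov_y"],c["cx"],c["cy"],c["R"],c["t"])
E
```

```text
{'clock': 0.0, 'joints': array([-1.28460380e+00,  3.00440779e-01,  1.52161245e+00, -1.33435992e-05,
        1.32070230e+00, -6.65996480e-02]), 'qd': array([ 7.04817300e-05,  2.69564057e-04,  1.17261466e-03, -1.52843585e-03,
       -3.28485603e-04,  7.84453789e-04]), 'effort': array([ 2.66431867e-03, -5.31801867e+01, -3.52738202e+01,  7.09397555e-02,
        2.43992714e-02, -8.99324527e-05]), 'eef_pos': array([ 189.95149458, -515.86248914,  204.88969604]), 'eef_rot': array([3.0861069 , 1.56963338, 1.86810606]), 'wrist_force': array([-0.52093867, -0.05196929,  0.51646505]), 'moment': array([-0.00981015,  0.00928958,  0.0169588 ]), 'finger_gap': 94.0514088608935} 18.8
scene 42.773086589166816 316.5189859324001 204.59738829598322 [[ 0.66880004  0.7433601   0.01105751]
 [ 0.61355034 -0.54348897 -0.57286623]
 [-0.41983626  0.38991729 -0.81957429]] [-407.68559062 -306.22270261 1533.693891  ]
side 52.41223829014085 319.6934751591888 198.74641798497305 [[-7.95147732e-01 -6.06415738e-01 -1.93160664e-04]
 [-3.48740978e-01  4.57538575e-01 -8.17947543e-01]
 [ 4.96104641e-01 -6.50321770e-01 -5.75292778e-01]] [461.48008551 236.85300091 774.4267387 ]
wrist 65.70646984690485 320.67137024231243 197.7018326778688 [[ 0.34622975 -0.93814871 -0.00139755]
 [-0.9109722  -0.33655531  0.23845371]
 [-0.22417539 -0.08128663 -0.97115286]] [-549.58692268  -26.54617554  390.33525975]
```

View pics/scene0.png

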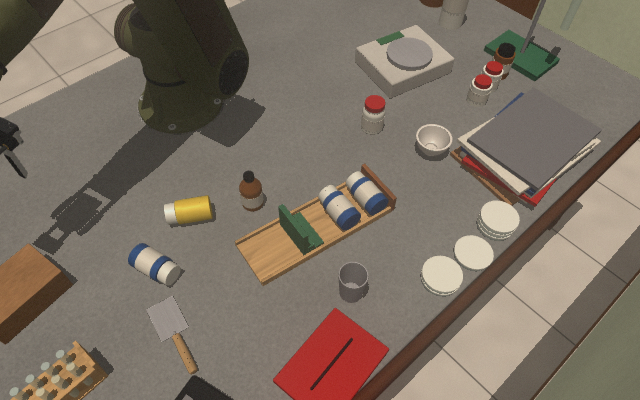

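View pics/side0.png

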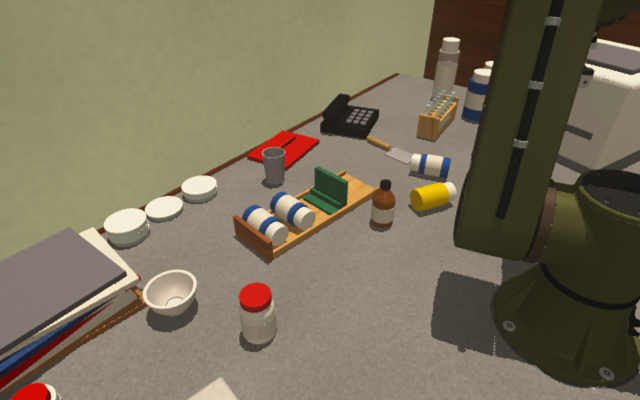

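View pics/wrist0.png

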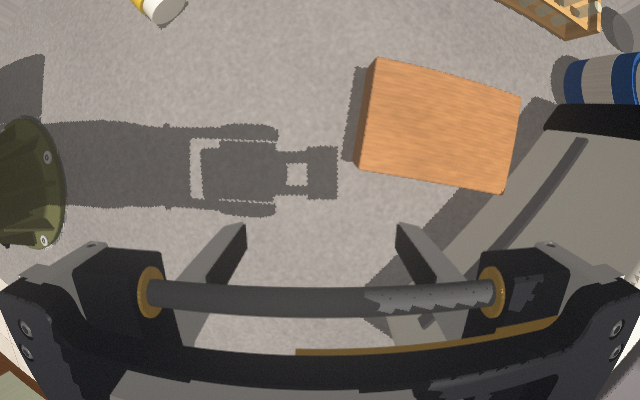

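```bash
cat > h.py <<'E'
import numpy as np,cv2,pickle
def cloud(c):
    h,w=c["range_z"].shape; f=h/2/np.tan(np.radians(c["fov_y"])/2)
    v,u=np.mgrid[0:h,0:w]; z=c["range_z"].astype(float)
    P=np.stack([(u-c["cx"])/f*z,(v-c["cy"])/f*z,z],-1)
    return (P-c["t"])@c["R"], z>0
def ray(c,u,v,zp):
    f=200/np.tan(np.radians(c["fov_y"])/2)
    d=np.array([(u-c["cx"])/f,(v-c["cy"])/f,1])@c["R"]; o=-c["t"]@c["R"]
    return o+d*(zp-o[2])/d[2]
def hsv(c): return cv2.cvtColor(c["pixels"],cv2.COLOR_RGB2HSV)
E
python3 - <<'E'
from h import *
for n,(x0,y0,x1,y1) in {"scene":(120,130,420,310),"side":(220,140,480,270)}.items():
    c=pickle.load(open(n+"0.pkl","rb")); P,ok=cloud(c); H=hsv(c)
    im=cv2.resize(c["pixels"][y0:y1,x0:x1,::-1],None,fx=2.6,fy=2.6,interpolation=2); cv2.imwrite(f"pics/{n}z.png",im)
    bm=cv2.inRange(H,(105,120,50),(125,255,255)); gm=cv2.inRange(H,(60,80,20),(90,255,255)); 
    wd=cv2.inRange(H,(8,70,100),(22,200,255))
    for nm,m in(("blue",bm),("green",gm),("wood",wd)):
        k,l,s,ce=cv2.connectedComponentsWithStats(m)
        for i in range(1,k):
            if s[i,4]>60:
                q=P[(l==i)&ok]; print(n,nm,s[i],q.mean(0).round(),q.min(0).round(),q.max(0).round())
E
```

```text
scene blue [129 246  13  16 106] [ 400. -375.   56.] [ 388. -394.   40.] [ 414. -356.   63.]
scene blue [151 260  11  14  74] [ 462. -357.   56.] [ 453. -373.   44.] [ 472. -342.   64.]
scene green [ 486   31   73   46 1119] [560. 950.  19.] [451. 883.   6.] [ 651. 1018.   27.]
scene wood [362 163  35  37 196] [626. 199.  52.] [530. 182.  -3.] [692. 246.  60.]
scene wood [474 173  38  32 134] [830. 433.  11.] [758. 420.   6.] [886. 444.  16.]
scene wood [239 180  20  15 190] [442. -77.  84.] [381. -92.   2.] [460. -56.  98.]
scene wood [ 235  181  158  105 4495] [595. -52.  10.] [ 493. -194.   -7.] [691. 189.  58.]
scene wood [174 195  38  29 686] [ 381. -204.   46.] [ 292. -249.   -4.] [ 416. -138.   65.]
scene wood [   0  243   61   81 2582] [ 303. -591.   69.] [ 165. -670.   -4.] [ 372. -522.   76.]
scene wood [172 333  25  42 395] [ 655. -419.   16.] [ 605. -435.   -4.] [ 700. -404.   24.]
scene wood [  10  340   86   60 1603] [ 556. -624.   71.] [ 476. -733.   -3.] [ 592. -563.  109.]
scene wood [ 77 377  29  23  87] [ 585. -606.    4.] [ 579. -633.   -4.] [ 591. -570.   10.]
si
[... 942 characters left out ...]
ide wood [442  53  16   9  83] [ 641. -918.  179.] [ 620. -942.  163.] [ 673. -901.  192.]
side wood [416  96  43  44 866] [ 545. -627.   43.] [  513. -1016.    -5.] [ 660. -555.  106.]
side wood [366 136  25  13 131] [ 651. -414.   13.] [ 605. -466.   -3.] [ 708. -401.   21.]
side wood [ 267  170  129   88 2154] [549.  -9.  19.] [ 406. -210.   -3.] [684. 204.  99.]
side wood [546 192   9   9  65] [ 95.  57. 286.] [ 88.  50. 282.] [100.  65. 289.]
side wood [233 215  39  29 229] [623. 199.  52.] [558. 139.  -2.] [748. 214.  57.]
side wood [135 288  13  18  77] [688. 453.  12.] [622. 442.  -0.] [712. 471.  55.]
side wood [  0 301 113  91 133] [694. 611.  20.] [686. 499.   2.] [706. 703.  36.]
```

View pics/scenez.png

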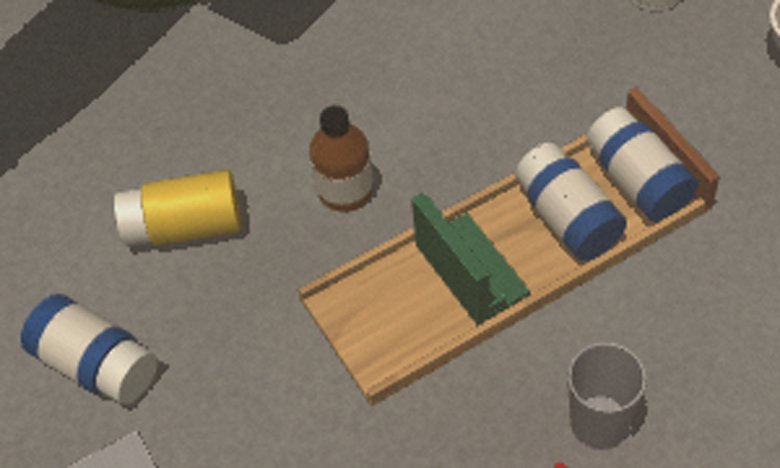

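View pics/sidez.png

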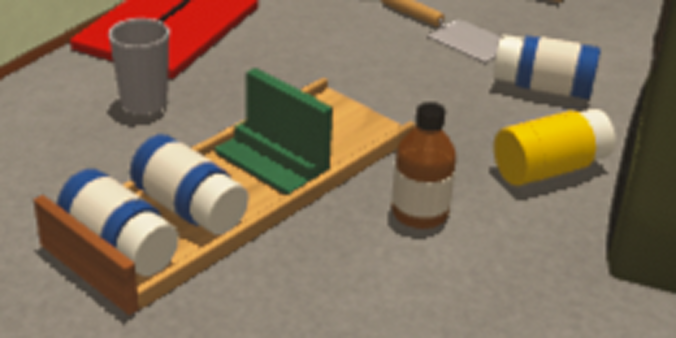

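```bash
python3 - <<'E'
from h import *
for n in("scene","side"):
    c=pickle.load(open(n+"0.pkl","rb")); P,ok=cloud(c); H=hsv(c)
    wd=(cv2.inRange(H,(3,70,60),(24,220,255))>0)&ok
    reg=(P[...,0]>460)&(P[...,0]<720)&(P[...,1]>-220)&(P[...,1]<240)
    m=wd&reg&(P[...,2]>3)&(P[...,2]<26)
    bench=P[reg&ok&(P[...,2]<6)&(P[...,2]>-8)&~wd]; print(n,"bench z",np.median(bench[:,2]))
    q=P[m]; print(len(q),"z hist",np.histogram(q[:,2],bins=range(3,28,3))[0])
    r=cv2.minAreaRect(q[:,:2].astype(np.float32)); print("rect",r)
    lip=P[m&(P[...,2]>16)]
    # split lips and fit
    for yaw in(0,):
        pass
    w=P[wd&reg&(P[...,2]>50)&(P[...,2]<60)&(P[...,1]>150)]
    if len(w)>5:
        l=cv2.fitLine(w[:,:2].astype(np.float32),cv2.DIST_HUBER,0,.01,.01).ravel(); print("wall",len(w),l,np.degrees(np.arctan2(l[1],l[0])),w.min(0),w.max(0))
    for s in(0,1):
        L=lip[(lip[:,0]>590)==bool(s)]
        if len(L)>5:
            l=cv2.fitLine(L[:,:2].astype(np.float32),cv2.DIST_HUBER,0,.01,.01).ravel(); print("lip",s,len(L),l,np.degrees(np.arctan2(l[1],l[0])))
    for nm,m in (("blue",cv2.inRange(H,(105,120,50),(125,255,255))),):
        for rg in((370,500,-420,-300),(560,700,50,125),(560,700,125,205)):
            q=P[(m>0)&ok&(P[...,0]>rg[0])&(P[...,0]<rg[1])&(P[...,1]>rg[2])&(P[...,1]<rg[3])]
            q=q[q[:,2]>q[:,2].max()-6]
            l=cv2.fitLine(q[:,:2].astype(np.float32),cv2.DIST_HUBER,0,.01,.01).ravel(); print(rg,len(q),l,np.degrees(np.arctan2(l[1],l[0])),q[:,2].max())
E
```

```text
scene bench z -0.5682899913063697
4501 z hist [ 864 1764  854  203  286  379  139   12]
rect ((572.2327880859375, 27.6956787109375), (421.3570861816406, 196.58633422851562), 81.73056030273438)
wall 226 [ 9.8943478e-01 -1.4497855e-01  6.2927393e+02  1.9510983e+02] -8.336037 [561.22404963 177.90677716  50.021414  ] [693.38250883 212.28475263  59.71116996]
lip 0 264 [ 1.4276147e-01  9.8975712e-01  5.2776080e+02 -4.3119831e+01] 81.79232
lip 1 483 [ 1.4241846e-01  9.8980653e-01  6.5994617e+02 -1.0227063e+01] 81.81218
(370, 500, -420, -300) 70 [ 9.6494073e-01  2.6246792e-01  4.2106940e+02 -3.6112643e+02] 15.216549 63.620670948767156
(560, 700, 50, 125) 4 [ 9.8832273e-01 -1.5237525e-01  5.9982050e+02  6.8611359e+01] -8.764601 70.2465390440333
(560, 700, 125, 205) 6 [2.3822941e-01 9.7120893e-01 6.6975269e+02 1.4846887e+02] 76.21793 72.13373087566856
side bench z -0.8780524796952248
2109 z hist [293 832 207 158 211 319  52  37]
rect ((597.229248046875, 11.835678100585938), (394.81158447265625, 136.9710235595703), 81.96298217773438)
wall 226 [ 9.8903942e-01 -1.4765187e-01  6.1958813e+02  2.0182883e+02] -8.490872 [558.28243353 186.16982497  50.0215553 ] [688.81967408 215.09069864  57.05952501]
lip 0 391 [1.4287780e-01 9.8974031e-01 5.3826910e+02 4.5202194e+01] 81.78559
lip 1 170 [ 2.2857063e-02 -9.9973875e-01  6.4953003e+02  4.4375820e+01] -88.69027
(370, 500, -420, -300) 35 [ 9.5357913e-01  3.0114260e-01  4.2062454e+02 -3.5308545e+02] 17.526241 61.742058368737055
(560, 700, 50, 125) 71 [ 9.8929405e-01 -1.4593600e-01  6.1430048e+02  7.7998085e+01] -8.391483 69.42810232957356
(560, 700, 125, 205) 95 [ 9.9169213e-01 -1.2863415e-01  6.3050336e+02  1.6123915e+02] -7.3906717 68.99472838231063
```

```bash
cat >> h.py <<'E'
YAW=np.radians(-8.2); C0=np.array([598.,12.,0]); 
RT=np.array([[np.cos(YAW),-np.sin(YAW),0],[np.sin(YAW),np.cos(YAW),0],[0,0,1]])
def totray(P): return (P-C0)@RT
def fromtray(q): return RT@np.asarray(q,float)+C0
E
python3 - <<'E'
from h import *
np.set_printoptions(suppress=True,precision=1)
for n in("scene","side"):
    c=pickle.load(open(n+"0.pkl","rb")); P,ok=cloud(c); H=hsv(c); T=totray(P)
    reg=ok&(abs(T[...,0])<75)&(abs(T[...,1])<205)
    wd=(cv2.inRange(H,(3,70,60),(24,220,255))>0)&reg
    def pr(nm,m):
        q=T[m]; print(n,nm,len(q),"p2",np.percentile(q,2,axis=0),"p98",np.percentile(q,98,axis=0),"med",np.median(q,axis=0))
    pr("wall top",wd&(T[...,2]>52)&(T[...,2]<58)&(T[...,1]>170))
    pr("lip L",wd&(T[...,2]>17)&(T[...,2]<24)&(T[...,0]<0)&(T[...,1]<170)); pr("lip R",wd&(T[...,2]>17)&(T[...,2]<24)&(T[...,0]>0)&(T[...,1]<170))
    pr("floor",wd&(T[...,2]>3)&(T[...,2]<12)&(abs(T[...,0])<50)); 
    g=(cv2.inRange(H,(55,60,15),(95,255,255))>0)&reg
    pr("stop all",g); pr("stop top",g&(T[...,2]>84)); pr("stop mid",g&(T[...,2]>45)&(T[...,2]<80)); pr("plate",g&(T[...,2]<20));pr("rib",g&(T[...,2]>25)&(T[...,2]<32))
    J=reg&(T[...,2]>40)&(T[...,1]>10)&~wd
    q=T[J]; print(np.histogram(q[:,1],bins=range(10,200,10)))
    for a,b in((40,110),(112,185)):
        for x0,x1 in((-60,-34),(-25,55)):
            m=J&(T[...,1]>a)&(T[...,1]<b)&(T[...,0]>x0)&(T[...,0]<x1); pr(f"jar {a} {x0}",m)
            q=T[m]; A=np.c_[2*q[:,1:],np.ones(len(q))]; s=np.linalg.lstsq(A,(q[:,1:]**2).sum(1),rcond=None)[0]; print("  circle",s[:2],np.sqrt(s[2]+s[0]**2+s[1]**2))
        pr("   alljar",J&(T[...,1]>a)&(T[...,1]<b))
    # top jar: world
    J=ok&(P[...,2]>12)&(P[...,2]<75)&(P[...,0]>350)&(P[...,0]<510)&(P[...,1]>-430)&(P[...,1]<-290)
    q=P[J]; print(len(q),q.min(0),q.max(0)); r=cv2.minAreaRect(q[:,:2].astype(np.float32)); print("jt",r)
    qq=q[q[:,2]>50]; r=cv2.minAreaRect(qq[:,:2].astype(np.float32)); print("jt top",r)
E
```

```text
scene wall top 175 p2 [-60.5 179.4  52.2] p98 [ 65.1 193.1  57.7] med [  7.7 185.8  54.9]
scene lip L 220 p2 [ -66.2 -193.8   17.2] p98 [-57.1 124.1  23.2] med [-61.8 -88.7  19.5]
scene lip R 401 p2 [  59.7 -191.7   17.1] p98 [ 68.9 161.6  23.1] med [ 64.5 -27.5  19.5]
scene floor 2727 p2 [ -47.5 -195.3    3.5] p98 [ 48.4 123.8  11.3] med [   1.9 -105.1    7.4]
scene stop all 541 p2 [-49.4 -76.3  11.5] p98 [ 52.6 -20.2  90.9] med [  5.9 -37.9  18.6]
scene stop top 203 p2 [-49.5 -77.2  84.4] p98 [ 52.5 -64.1  91.9] med [  2.3 -70.5  87.6]Traceback (most recent call last):
  File "<stdin>", line 13, in <module>
  File "<stdin>", line 8, in pr
    return _quantile_unchecked(
        a, q, axis, out, overwrite_input, method, keepdims, weights)
    return _ureduce(a,
                    func=_quantile_ureduce_func,
    ...<5 lines>...
                    overwrite_input=overwrite_input,
                    method=method)
    r = func(a, **kwargs)
    result = _quantile(arr,
                       quantiles=q,
    ...<2 lines>...
                       out=out,
                       weights=wgt)
    slices_having_nans = np.isnan(arr[-1, ...])
                                  ~~~^^^^^^^^^
IndexError: index -1 is out of bounds for axis 0 with size 0
```

```bash
cat > m.py <<'E'
from h import *
import sys
np.set_printoptions(suppress=True,precision=1)
sfx=sys.argv[1]
for n in("scene","side"):
    c=pickle.load(open(n+sfx+".pkl","rb")); P,ok=cloud(c); H=hsv(c); T=totray(P)
    reg=ok&(abs(T[...,0])<75)&(abs(T[...,1])<205)
    wd=(cv2.inRange(H,(3,70,60),(24,220,255))>0)&reg
    def pr(nm,m):
        q=T[m]
        if len(q)<3: return
        print(n,nm,len(q),"p2",np.percentile(q,2,axis=0),"p98",np.percentile(q,98,axis=0),"med",np.median(q,axis=0))
    pr("wall top",wd&(T[...,2]>52)&(T[...,2]<58)&(T[...,1]>170))
    pr("lip L",wd&(T[...,2]>17)&(T[...,2]<24)&(T[...,0]<0)&(T[...,1]<170)); pr("lip R",wd&(T[...,2]>17)&(T[...,2]<24)&(T[...,0]>0)&(T[...,1]<170))
    g=(cv2.inRange(H,(55,60,15),(95,255,255))>0)&reg
    pr("stop all",g); pr("stop top",g&(T[...,2]>84)); pr("stop mid",g&(T[...,2]>35)&(T[...,2]<80)); pr("plate",g&(T[...,2]<20));pr("rib",g&(T[...,2]>25)&(T[...,2]<32))
    J=reg&(T[...,2]>40)&(T[...,1]>10)&~wd&~g
    for a,b in((40,110),(112,185)):
        for x0,x1 in((-60,-34),(-25,55)):
            m=J&(T[...,1]>a)&(T[...,1]<b)&(T[...,0]>x0)&(T[...,0]<x1); pr(f"jar {a} {x0}",m)
            q=T[m]
            if len(q)<9: continue
            A=np.c_[2*q[:,1:],np.ones(len(q))]; s=np.linalg.lstsq(A,(q[:,1:]**2).sum(1),rcond=None)[0]; print("  circle",s[:2],np.sqrt(s[2]+s[0]**2+s[1]**2))
        pr("   alljar",J&(T[...,1]>a)&(T[...,1]<b))
    J=ok&(P[...,2]>12)&(P[...,2]<75)&(P[...,0]>350)&(P[...,0]<510)&(P[...,1]>-430)&(P[...,1]<-290)
    q=P[J]
    if len(q)>9:
        print(len(q),q.min(0),q.max(0)); r=cv2.minAreaRect(q[:,:2].astype(np.float32)); print("jt",r)
E
python3 m.py 0
```

```text
scene wall top 175 p2 [-60.5 179.4  52.2] p98 [ 65.1 193.1  57.7] med [  7.7 185.8  54.9]
scene lip L 220 p2 [ -66.2 -193.8   17.2] p98 [-57.1 124.1  23.2] med [-61.8 -88.7  19.5]
scene lip R 401 p2 [  59.7 -191.7   17.1] p98 [ 68.9 161.6  23.1] med [ 64.5 -27.5  19.5]
scene stop all 541 p2 [-49.4 -76.3  11.5] p98 [ 52.6 -20.2  90.9] med [  5.9 -37.9  18.6]
scene stop top 203 p2 [-49.5 -77.2  84.4] p98 [ 52.5 -64.1  91.9] med [  2.3 -70.5  87.6]
scene plate 289 p2 [-48.9 -39.8  10.9] p98 [ 52.4 -19.8  19.3] med [  1.4 -29.6  15.4]
scene rib 26 p2 [ 29.4 -58.3  25.9] p98 [ 53.1 -44.6  31.1] med [ 46.  -48.7  28.4]
scene jar 40 -60 118 p2 [-54.2  40.8  48.5] p98 [-35.1  82.7  65.3] med [-43.9  56.7  59.8]
  circle [62.  43.6] 20.269742738340103
scene jar 40 -25 553 p2 [-23.1  40.6  44.5] p98 [54.7 86.4 70.2] med [19.5 59.3 64.1]
  circle [63.  49.8] 19.499017580294957
scene    alljar 744 p2 [-52.2  40.7  43.6] p98 [55.7 85.7 69.9] med [10.7 59.  62.8]
scene jar 112 -60 113 p2 [-51.4 120.9  42.3] p98 [-34.4 162.8  66.7] med [-42.3 136.1  59.5]
  circle [145.2  42.6] 21.538034495242037
s
[... 1232 characters left out ...]
p2 [-24.1  49.8  41.6] p98 [51.4 95.2 68.1] med [12.7 81.1 61.9]
  circle [65.7 39.2] 28.01750518203089
side    alljar 795 p2 [-55.1  48.3  41.4] p98 [50.9 94.7 67.9] med [-9.  78.2 59.6]
side jar 112 -60 222 p2 [-53.2 129.4  40.6] p98 [-35.4 173.3  63.3] med [-50.2 155.3  53.8]
  circle [152.   47.3] 15.927396777855975
side jar 112 -25 536 p2 [-24.5 129.7  45.9] p98 [ 52.4 176.9  68.5] med [ 11.  161.3  63. ]
  circle [149.7  40.5] 26.91000874274628
side    alljar 844 p2 [-52.7 129.5  42.2] p98 [ 52.9 176.5  68.4] med [-10.2 159.7  60.3]
726 [ 379.7 -375.9   12.2] [ 494.  -309.5   61.7]
jt ((437.1285705566406, -342.9525451660156), (111.37932586669922, 46.86888122558594), 14.402299880981445)
```

```bash
cat >> h.py <<'E'
from scipy.spatial.transform import Rotation as Ro
def plan(s,pos,jaw):
    """pos world TCP; jaw: world angle (deg) of jaw axis (tool z); prints shift and both turn options"""
    R=Ro.from_euler('xyz',s["eef_rot"]).as_matrix()
    sh=R.T@(np.asarray(pos)-s["eef_pos"])
    z=R[:,2]; y=R[:,1]; d=np.array([np.cos(np.radians(jaw)),np.sin(np.radians(jaw)),0])
    a=np.degrees(np.arctan2(-(d@y),d@z))  # turn about x by a: z->cos z - sin y
    print("shift",sh.round(1),"turn",round(a,1),"or",round(a-180*np.sign(a),1),"| tool x",R[:,0].round(3),"y",y.round(3),"z",z.round(3))
E
python3 - <<'E'
from h import *
from cell import *
s=read_state(); p=fromtray([0,-40,130]); print(p,s["joints"]); plan(s,p,-8.2)
c=pickle.load(open("scene0.pkl","rb"));P,ok=cloud(c)
for u,v in((352,275),(250,190),(374,110)): print(P[v,u],totray(P[v,u]))
E
```

```text
[592.29484265 -27.59104924 130.        ] [-1.28457639e+00  3.00337477e-01  1.52145654e+00 -1.28461176e-05
  1.32069353e+00 -6.66261184e-02]
shift [  75.3  546.3 -319.2] turn -61.6 or 118.4 | tool x [-0.     0.001 -1.   ] y [0.938 0.346 0.   ] z [ 0.346 -0.938 -0.001]
[765.77823369 -31.42319112  33.22323995] [172.25631122 -19.04921187  33.22323995]
[450.71332354 -76.70572461  83.14044495] [-133.12884858 -108.80615938   83.14044495]
[465.36055768 339.55575198  92.70399506] [-178.00229492  305.28867538   92.70399506]
```

Call:
arm_command([
  [40,[0,546,-319],-61.6],
  [40,[0,546,-319],-61.6],
  [40,[0,546,-319],-61.6],
  [40,[0,546,-319],-61.6],
  [40,[0,546,-319],-61.6],
  [40,[0,546,-319],-61.6],
  [40,[0,546,-319],-61.6],
  [40,[0,546,-319],-61.6],
  [40,[0,546,-319],-61.6],
  [40,[0,546,-319],-61.6],
  [40,[0,546,-319],-61.6],
  [40,[75,546,-319],-61.6],
], newtons=15)

```text
clock: 1.65
eef_pos: [594.3, -27.6, 145.5]
eef_rot: [0.128, 1.563, -0.013]
wrist_force: [1.1, -1.5, -1.4]
finger_gap: 40.3
```

```bash
python3 - <<'E'
from h import *
from cell import *
s=read_state(); print(s["clock"],totray(s["eef_pos"]),s["joints"],s["finger_gap"]); plan(s,fromtray([0,-40,130]),-8.2);plan(s,fromtray([0,-40,62]),-8.2)
c=camera("wrist"); pickle.dump(c,open("wrist1.pkl","wb")); cv2.imwrite("pics/wrist1.png",c["pixels"][:,:,::-1])
c=camera("side"); cv2.imwrite("pics/side1.png",c["pixels"][:,:,::-1])
E
```

```text
1.65 [  2.03355801 -39.75841129 145.46480404] [-1.08351054e-01  4.47325019e-01  1.46292133e+00  7.53524252e-04
  1.22392077e+00  3.30327658e-02] 40.27210737480026
shift [15.4 -0.3 -2.1] turn 0.1 or -179.9 | tool x [ 0.007 -0.    -1.   ] y [0.141 0.99  0.001] z [ 0.99  -0.141  0.007]
shift [83.4 -0.3 -2.7] turn 0.1 or -179.9 | tool x [ 0.007 -0.    -1.   ] y [0.141 0.99  0.001] z [ 0.99  -0.141  0.007]
```

View pics/wrist1.png

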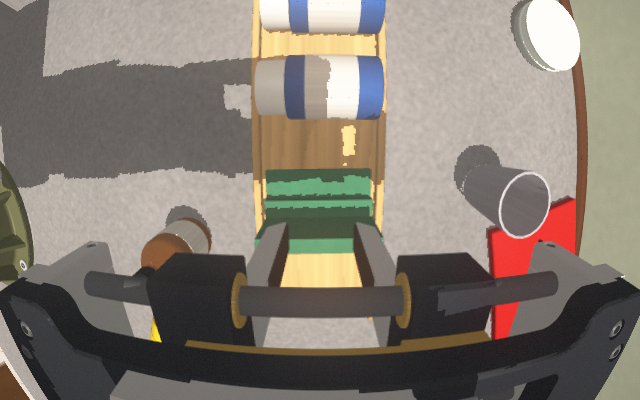

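View pics/side1.png

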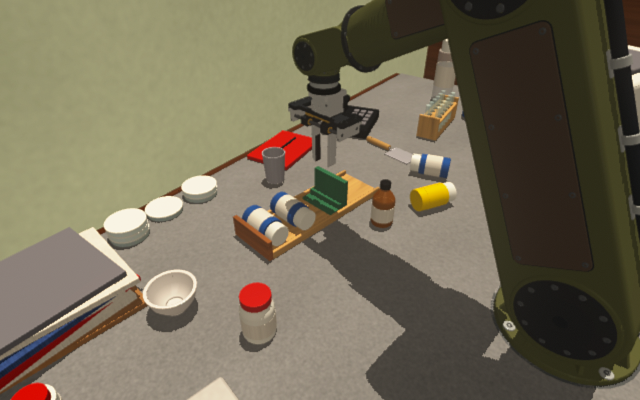

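Call:
arm_command([
  [40,[15,6,-2],0],
  [40,[50,6,-2],0],
  [40,[83,6,-2],0],
  [40,[83,6,-2],0],
  [40,[83,-6,-2],0],
  [40,[83,-12,-2],0],
  [40,[83,-18,-2],0],
  [40,[83,-24,-2],0],
  [40,[83,-30,-2],0],
])

```text
clock: 2.88
eef_pos: [581.8, -57.8, 54.2]
eef_rot: [3.127, 1.56, 2.984]
wrist_force: [-0.3, -0.5, 0.2]
finger_gap: 39.9
```

```bash
python3 - <<'E'
from h import *
from cell import *
s=read_state(); print(s["clock"],totray(s["eef_pos"]),s["wrist_force"]); plan(s,fromtray([0,-110,62]),-8.2)
c=camera("side"); cv2.imwrite("pics/side2.png",cv2.resize(c["pixels"][120:270,200:440,::-1],None,fx=3,fy=3))
E
```

```text
2.875 [ -6.12703707 -71.37254756  54.20612371] [-0.32740095 -0.48363681  0.19865937]
shift [ -7.9 -38.6   6. ] turn -0.0 or 180.0 | tool x [-0.01   0.002 -1.   ] y [0.143 0.99  0.   ] z [ 0.99  -0.143 -0.011]
```

View pics/side2.png

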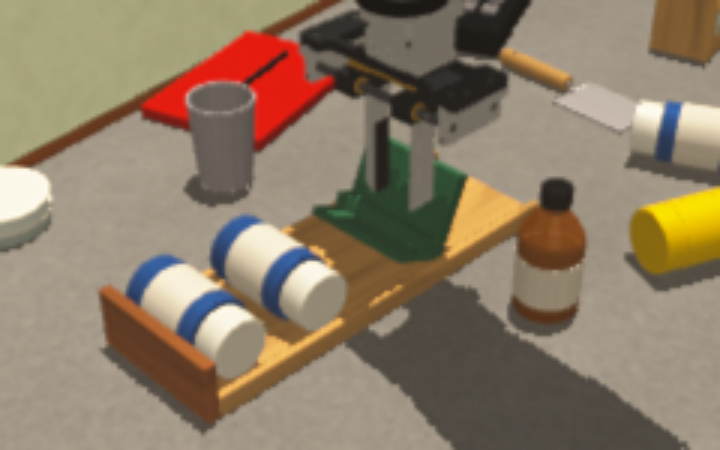

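Call:
arm_command([
  [40,[-4,-6,5],0],
  [40,[-4,-12,6],0],
  [40,[-4,-18,6],0],
  [40,[-4,-24,6],0],
  [40,[-4,-30,6],0],
  [40,[-4,-35,6],0],
  [40,[-4,-35,6],0],
  [40,[-4,-35,6],0],
])

```text
clock: 3.92
eef_pos: [582.6, -93.7, 58.0]
eef_rot: [3.134, 1.56, 2.991]
wrist_force: [-0.1, 0.1, 0.1]
finger_gap: 39.9
```

```bash
python3 - <<'E'
from h import *
from cell import *
s=read_state(); print(s["clock"],totray(s["eef_pos"]),s["wrist_force"]); plan(s,fromtray([0,-112,28]),-8.2)
c=camera("side"); pickle.dump(c,open("side3.pkl","wb"));cv2.imwrite("pics/side3.png",cv2.resize(c["pixels"][120:270,200:440,::-1],None,fx=3,fy=3))
c=camera("scene"); pickle.dump(c,open("scene3.pkl","wb"))
E
python3 m.py 3 | grep -v jar
```

```text
3.925 [  -0.13660211 -106.82732375   58.03112227] [-0.09982955  0.10983813  0.08807596]
shift [30.  -5.2  0.5] turn -0.0 or 180.0 | tool x [-0.011  0.002 -1.   ] y [0.143 0.99  0.   ] z [ 0.99  -0.143 -0.011]
scene wall top 171 p2 [-59.8 180.   52.1] p98 [ 66.4 193.4  57.6] med [  4.4 186.5  54.5]
scene lip L 171 p2 [ -66.4 -193.1   17.1] p98 [-57.6 125.2  22.7] med [ -61.4 -112.1   19.5]
scene lip R 390 p2 [  59.9 -191.7   17.2] p98 [ 68.8 160.8  23.4] med [ 64.4 -30.5  19.4]
scene stop all 555 p2 [ -47.7 -143.5   16.7] p98 [ 54.6 -73.3  42.2] med [  10.6 -126.8   21.6]
scene stop mid 35 p2 [ 35.  -84.3  35.1] p98 [ 49.5 -68.5  69.3] med [ 41.5 -77.5  40.7]
scene plate 109 p2 [ -49.7 -143.1   15.8] p98 [  49.9 -109.5   19.9] med [   1.8 -128.8   18.9]
scene rib 24 p2 [ -45.1 -142.5   25.1] p98 [ 57.5 -98.8  30. ] med [  14.9 -127.8   25.5]
  circle [62.2 44.2] 20.105965680770918
  circle [62.8 49.9] 19.537222846729048
  circle [145.3  43. ] 20.993086184344616
  circle [146.   41.5] 26.57887234437972
1290 [ 379.4 -397.7   12.4] [ 500.9 -314.    65.1]
jt ((440.5215148925781, -355.1175
[... 302 characters left out ...]
2.2 22.9] med [ 61.7 -43.7  18.8]
side stop all 782 p2 [ -52.  -136.8   13.1] p98 [ 47.3 -60.5  67.5] med [-17.5 -64.   29.9]
side stop mid 345 p2 [-51.8 -78.7  35.8] p98 [ 46.8 -60.3  67.9] med [-12.1 -63.3  53. ]
side plate 141 p2 [ -52.4 -139.4   10.9] p98 [ 47.3 -60.5  20. ] med [-23.3 -68.2  16.8]
side rib 74 p2 [-52.  -83.3  25.2] p98 [ 47.  -60.4  31.9] med [-15.3 -63.1  28.6]
  circle [68.  46.3] 16.701559830285863
  circle [65.6 39.1] 28.05940386850771
  circle [151.9  47.3] 15.811907554909435
  circle [149.6  40.1] 27.16013389394896
723 [ 378.8 -376.2   12. ] [ 494.3 -310.9   61.1]
jt ((436.8923034667969, -341.9984436035156), (110.00408935546875, 46.84605026245117), 17.90771484375)
```

View pics/side3.png

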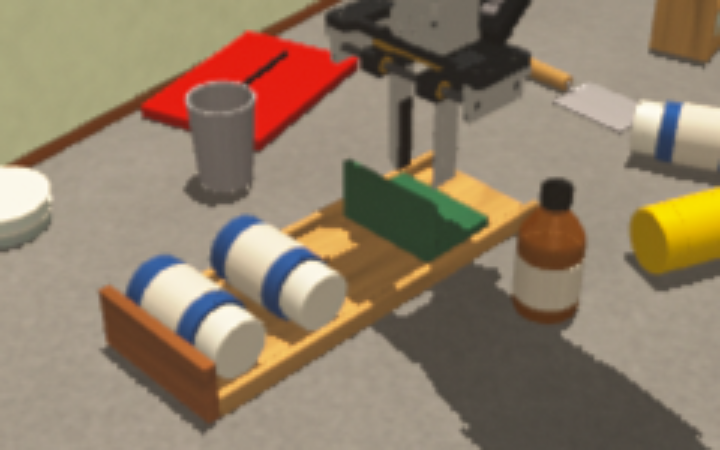

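Call:
arm_command([
  [40,[12,-2,0],0],
  [40,[22,-2,0],0],
  [40,[29,-2,0],0],
  [40,[29,-2,0],0],
  [40,[29,-2,0],0],
])

```text
clock: 4.65
eef_pos: [582.2, -95.6, 29.2]
eef_rot: [3.136, 1.56, 2.993]
wrist_force: [-0.4, 0.2, -0.1]
finger_gap: 40.1
```

```bash
python3 - <<'E'
from h import *
from cell import *
s=read_state(); print(s["clock"],totray(s["eef_pos"]),s["wrist_force"]); plan(s,fromtray([0,0,28]),-8.2)
c=camera("wrist"); cv2.imwrite("pics/wrist4.png",c["pixels"][:,:,::-1])
E
```

```text
4.65 [  -0.29652836 -108.75803249   29.21856869] [-0.35829208  0.18405408 -0.11019045]
shift [  1.2 108.8   0.3] turn -0.0 or 180.0 | tool x [-0.01   0.002 -1.   ] y [0.143 0.99  0.   ] z [ 0.99  -0.143 -0.01 ]
```

View pics/wrist4.png

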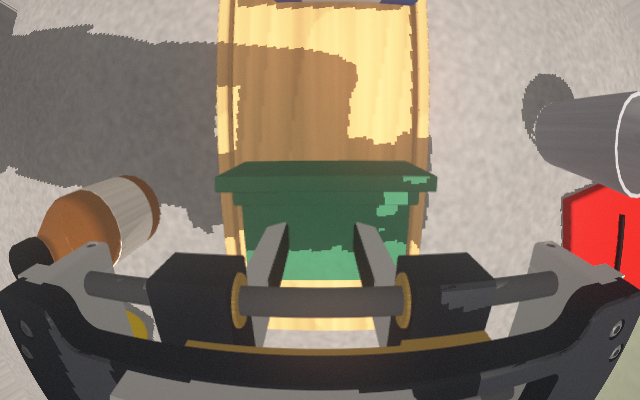

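Call:
arm_command([
  [40,[1,6,0],0],
  [40,[1,11,0],0],
  [40,[1,17,0],0],
  [40,[1,24,0],0],
  [40,[1,32,0],0],
  [40,[1,40,0],0],
  [40,[1,48,0],0],
  [40,[1,56,0],0],
  [40,[1,64,0],0],
  [40,[1,72,0],0],
  [40,[1,80,0],0],
  [40,[1,86,0],0],
])

```text
clock: 6.2
eef_pos: [594.6, -10.4, 28.5]
eef_rot: [-3.076, 1.561, 3.064]
wrist_force: [-0.4, -5.1, 0.4]
finger_gap: 39.7
```

```bash
python3 - <<'E'
from h import *
from cell import *
s=read_state(); print(s["clock"],totray(s["eef_pos"]),s["wrist_force"]); plan(s,fromtray([0,40,29]),-8.2)
for n in("side","scene"):
    c=camera(n); pickle.dump(c,open(n+"5.pkl","wb"))
    if n=="side": cv2.imwrite("pics/side5.png",cv2.resize(c["pixels"][120:270,200:440,::-1],None,fx=3,fy=3))
E
python3 m.py 5 | grep -v lip
```

```text
6.2 [ -0.2114031  -22.67517382  28.45015927] [-0.36490161 -5.07458342  0.3621416 ]
shift [-0.6 62.7  0.2] turn -0.0 or 180.0 | tool x [-0.01   0.001 -1.   ] y [ 0.143  0.99  -0.001] z [ 0.99  -0.143 -0.01 ]
scene wall top 184 p2 [-61.8 180.4  52.2] p98 [ 65.6 193.   57.7] med [  7.2 186.9  54.4]
scene stop all 594 p2 [-48.3 -69.6  16.9] p98 [54.1 -5.9 39.4] med [  7.2 -50.7  21.6]
scene stop mid 24 p2 [ 38.3 -11.7  36.4] p98 [48.6  0.7 41.3] med [43.  -5.6 39.5]
scene plate 147 p2 [-50.6 -69.5  16.4] p98 [ 52.9 -32.1  20. ] med [  3.5 -52.8  19. ]
scene rib 27 p2 [-45.8 -63.8  25.1] p98 [ 54.  -30.3  27.6] med [-10.1 -52.9  25.7]
scene jar 40 -60 80 p2 [-53.4  48.8  55. ] p98 [-35.5  80.8  66. ] med [-44.4  62.1  61. ]
  circle [64.  51.7] 13.71572401590809
scene jar 40 -25 414 p2 [-23.4  42.9  44.3] p98 [54.8 86.5 70.9] med [22.8 65.  65.1]
  circle [64.5 51.6] 17.708315014044622
scene    alljar 561 p2 [-51.2  43.2  42.9] p98 [56.  86.3 70.6] med [12.8 64.4 64. ]
scene jar 112 -60 108 p2 [-51.  121.8  42.9] p98 [-34.2 163.1  65.9] med [-42.4 136.5  58.7]
  circle [145.5  42.1] 21.42
[... 978 characters left out ...]
  40.3  41.8] p98 [ 51.9  94.5 302.6] med [12.  79.  62.5]
  circle [132.  188.7] 141.21418494818593
side    alljar 836 p2 [-55.   40.4  41.4] p98 [ 51.   94.3 299.9] med [-7.8 76.8 59.9]
side jar 112 -60 222 p2 [-53.6 130.4  40.9] p98 [-34.4 173.1  63.9] med [-50.  154.6  54.5]
  circle [152.   47.5] 15.845387372305746
side jar 112 -25 536 p2 [-24.  130.8  46.5] p98 [ 53.3 177.   68.3] med [ 12.4 161.5  63.1]
  circle [149.4  39.8] 27.49835682017863
side    alljar 846 p2 [-52.8 130.3  41.8] p98 [ 53.2 176.7  67.9] med [ -9.6 159.3  60.3]
725 [ 379.  -374.3   12.2] [ 493.4 -312.2   61.4]
jt ((436.9870910644531, -342.5511474609375), (110.39456939697266, 46.67475891113281), 19.463760375976562)
```

View pics/side5.png

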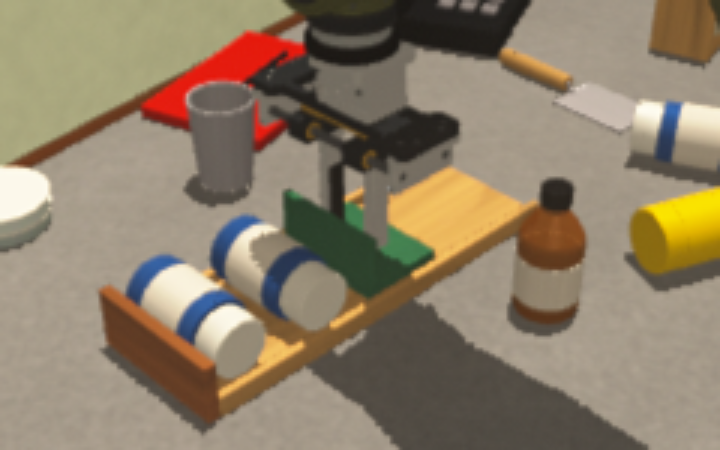

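Call:
arm_command([
  [40,[0,6,0],0],
  [40,[0,11,0],0],
  [40,[0,16,0],0],
  [40,[0,21,0],0],
  [40,[0,25,0],0],
  [40,[0,29,0],0],
  [40,[0,33,0],0],
  [40,[0,37,0],0],
  [40,[0,41,0],0],
  [40,[0,45,0],0],
  [40,[0,49,0],0],
  [40,[0,52,0],0],
])

```text
clock: 7.8
eef_pos: [602.0, 41.6, 28.4]
eef_rot: [-3.129, 1.561, 3.012]
wrist_force: [-0.8, -5.4, 0.4]
finger_gap: 40.0
```

```bash
python3 - <<'E'
from h import *
from cell import *
s=read_state(); print(s["clock"],totray(s["eef_pos"]),s["wrist_force"]); plan(s,fromtray([0,40,29]),-8.2)
for n in("side","wrist"):
    c=camera(n); pickle.dump(c,open(n+"6.pkl","wb"))
    if n=="side": cv2.imwrite("pics/side6.png",cv2.resize(c["pixels"][120:270,200:440,::-1],None,fx=3,fy=3))
    else: cv2.imwrite("pics/wrist6.png",c["pixels"][:,:,::-1])
E
```

```text
7.8 [-0.31131379 29.89221245 28.41110652] [-0.81314962 -5.3763253   0.44176316]
shift [-0.6 10.1  0.3] turn 0.0 or -180.0 | tool x [-0.01   0.001 -1.   ] y [ 0.142  0.99  -0.   ] z [ 0.99  -0.142 -0.01 ]
```

View pics/side6.png

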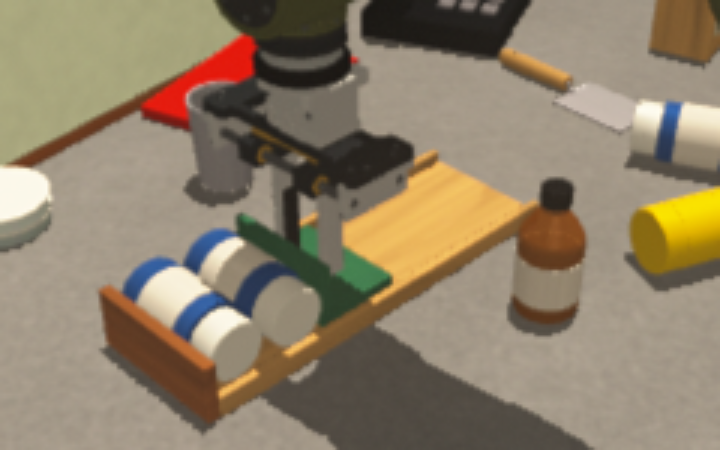

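View pics/wrist6.png

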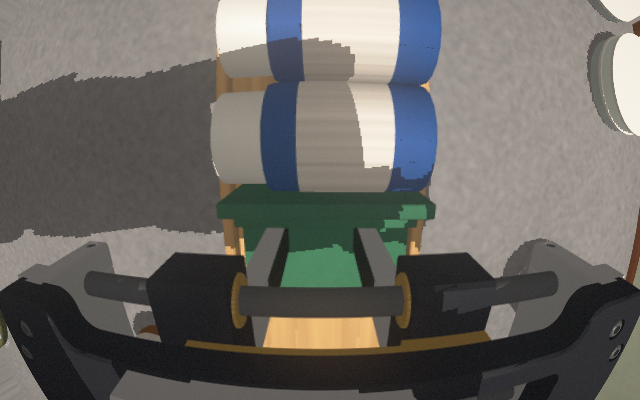

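Call:
arm_command([
  [40,[0,4,0],0],
  [40,[0,6,0],0],
  [40,[0,8,0],0],
  [40,[0,9,0],0],
])

```text
clock: 8.4
eef_pos: [602.2, 43.3, 28.5]
eef_rot: [-2.43, 1.554, -2.574]
wrist_force: [-13.4, -59.2, 11.0]
finger_gap: 40.5
```

Call:
arm_command([
  [40,[0,1,0],0],
  [40,[0,2,0],0],
])

```text
clock: 8.65
eef_pos: [602.1, 42.7, 28.4]
eef_rot: [-2.314, 1.551, -2.459]
wrist_force: [-4.5, -25.9, 3.6]
finger_gap: 40.1
```

```bash
python3 - <<'E'
from h import *
from cell import *
s=read_state(); print(s["clock"],totray(s["eef_pos"]),s["wrist_force"],s["moment"])
for n in("side","wrist","scene"):
    c=camera(n); pickle.dump(c,open(n+"7.pkl","wb"))
    if n=="side": cv2.imwrite("pics/side7.png",cv2.resize(c["pixels"][120:270,200:440,::-1],None,fx=3,fy=3))
    elif n=="wrist": cv2.imwrite("pics/wrist7.png",c["pixels"][:,:,::-1])
    else: cv2.imwrite("pics/scene7.png",cv2.resize(c["pixels"][130:300,220:420,::-1],None,fx=3.5,fy=3.5))
E
python3 m.py 7 | grep -v lip
```

```text
8.65 [-0.32317561 30.9767117  28.44490354] [ -4.49074128 -25.89217186   3.59080722] [-4.91622076  0.83895761  0.0537736 ]
scene wall top 175 p2 [-63.  179.7  52.2] p98 [ 65.7 193.1  57.6] med [  1.9 186.2  54.3]
scene stop all 608 p2 [-48.8 -17.   17.3] p98 [54.2 48.  39.2] med [ 6.9  3.1 21.5]
scene stop mid 25 p2 [38.7 40.4 36.9] p98 [53.9 55.6 65.4] med [43.8 48.1 39.2]
scene plate 141 p2 [-49.8 -15.8  15.9] p98 [52.6 25.  19.9] med [ 3.5  5.5 19. ]
scene rib 25 p2 [-37.3 -18.2  25.1] p98 [53.3 21.7 27.4] med [23.  -5.3 25.8]
scene jar 40 -60 330 p2 [-59.5  41.8 289.7] p98 [-34.4  81.5 386.5] med [-51.1  67.4 360.6]
  circle [-26.4 239. ] 148.8210682756048
scene jar 40 -25 1120 p2 [-21.7  41.2  49.2] p98 [ 54.5  99.9 350.1] med [ 24.   62.4 317.8]
  circle [167.4 209.7] 151.09947294591228
scene    alljar 1867 p2 [-72.1  41.2  48.2] p98 [ 65.9  97.4 393.8] med [  9.2  65.1 325.7]
scene jar 112 -60 105 p2 [-52.  125.8  43.1] p98 [-34.5 167.9  65.7] med [-43.2 140.6  58.8]
  circle [148.8  43.3] 20.696116338774996
scene jar 112 -25 597 p2 [-22.5 115.4  44.5] p98 [ 53.2 173.8  69.9] m
[... 911 characters left out ...]
0.1] p98 [ 48.6 107.  339.3] med [ -0.9  81.  221.6]
  circle [205.  184.7] 160.64527273035543
side    alljar 3713 p2 [-72.4  41.2  52.6] p98 [ 68.8 106.4 372.6] med [-24.2  79.4 225.5]
side jar 112 -60 271 p2 [-54.3 112.7  40.6] p98 [-34.6 176.4  63.8] med [-49.8 153.5  52.8]
  circle [144.7  44.6] 23.096818506686517
side jar 112 -25 687 p2 [-24.  112.8  47.3] p98 [ 52.7 179.9  68.1] med [ 11.2 155.6  60.5]
  circle [147.3  34.4] 34.67253659938184
side    alljar 1069 p2 [-53.2 112.7  41.9] p98 [ 53.4 179.3  67.7] med [ -8.5 154.8  58.5]
724 [ 379.4 -375.    12.1] [ 493.3 -309.9   61.8]
jt ((436.5696716308594, -341.55474853515625), (110.32180786132812, 48.05062484741211), 16.502595901489258)
```

View pics/side7.png

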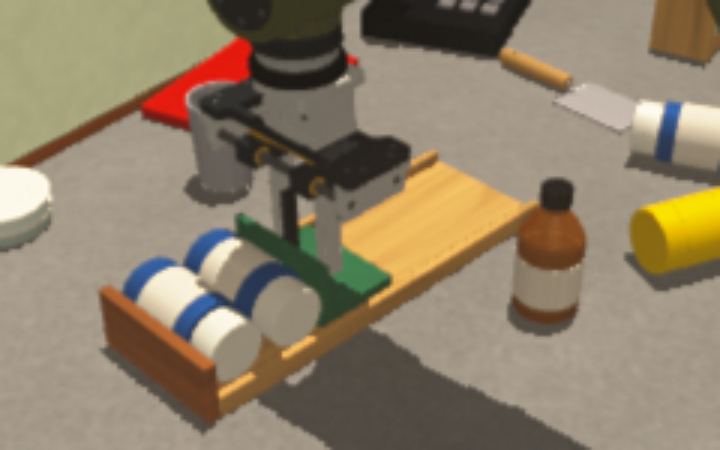

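View pics/wrist7.png

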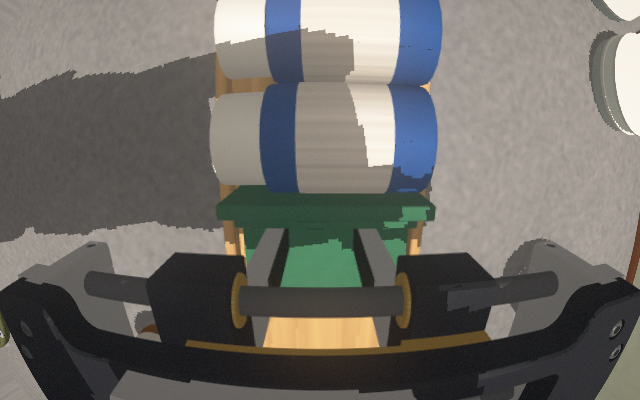

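View pics/scene7.png

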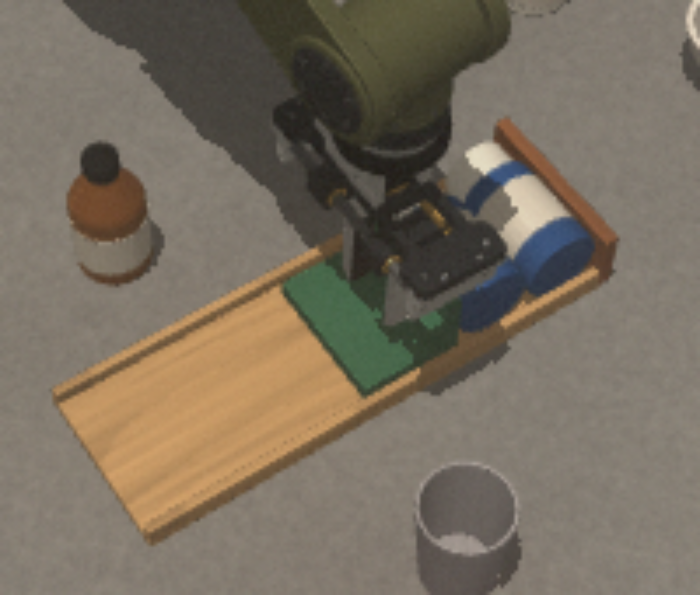

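Call:
arm_command([
  [40,[0,-2,0],0],
  [40,[0,-5,0],0],
  [40,[0,-10,0],0],
  [40,[-40,-10,0],0],
  [40,[-90,-10,0],0],
  [40,[-140,-10,0],0],
  [40,[-190,10,0],0],
  [40,[-190,10,0],0],
  [40,[-190,10,0],0],
])

```text
clock: 9.93
eef_pos: [606.1, 54.9, 217.4]
eef_rot: [-2.344, 1.55, -2.489]
wrist_force: [-1.3, 0.1, -0.5]
finger_gap: 39.9
```

```bash
python3 - <<'E'
from h import *
from cell import *
s=read_state(); print(s["clock"],totray(s["eef_pos"]),s["wrist_force"],s["moment"])
for n in("side","wrist","scene"):
    c=camera(n); pickle.dump(c,open(n+"8.pkl","wb"))
    if n=="side": cv2.imwrite("pics/side8.png",cv2.resize(c["pixels"][160:270,220:390,::-1],None,fx=4,fy=4))
    elif n=="wrist": cv2.imwrite("pics/wrist8.png",c["pixels"][:,:,::-1])
E
python3 m.py 8 | grep -v lip
```

```text
9.925 [  1.85623233  43.63235284 217.36678493] [-1.25754353  0.12223187 -0.51112613] [-0.04201027 -0.06896076  0.00786302]
scene wall top 173 p2 [-62.1 178.3  52.2] p98 [ 65.4 192.5  57.9] med [  6.5 186.6  54.6]
scene stop all 1181 p2 [-48. -16.  17.] p98 [54.4 58.5 68.8] med [ 3.9 23.4 22.5]
scene stop mid 322 p2 [-46.8  39.8  35.6] p98 [53.6 60.7 70.3] med [ 3.  51.  41.3]
scene plate 212 p2 [-49.9 -15.4  15.9] p98 [53.3 40.8 20. ] med [ 4.5 12.9 18.8]
scene rib 51 p2 [-39.6 -17.2  25. ] p98 [56.1 40.2 30.7] med [13.6  6.6 25.7]
scene jar 40 -60 404 p2 [-59.2  53.2  48.2] p98 [-34.7 105.3 534.1] med [-47.1  79.9 505.3]
  circle [ 98.4 288.5] 230.23660179038055
scene jar 40 -25 2634 p2 [-20.9  40.8  48.9] p98 [ 52.6 105.2 526.9] med [ 25.5  66.9 451. ]
  circle [318.5 291.2] 317.9528331279052
scene    alljar 3774 p2 [-73.4  41.   48. ] p98 [ 64.4 104.8 535.5] med [ 15.9  71.1 483.3]
scene jar 112 -60 108 p2 [-51.4 125.2  41.4] p98 [-34.3 168.4  65. ] med [-42.9 142.2  59.1]
  circle [150.4  41.8] 21.81693418263948
scene jar 112 -25 637 p2 [-22.9 114.   44.4] p98 [ 53.8 173.8  69.8]
[... 913 characters left out ...]
62.4] p98 [ 45.9 109.5 513.3] med [ -0.2  78.4 393.2]
  circle [486.9 266.4] 436.6759120009917
side    alljar 5134 p2 [-71.7  42.3  55.8] p98 [ 62.7 109.2 515.4] med [-23.2  78.7 396.2]
side jar 112 -60 268 p2 [-54.  113.4  40.4] p98 [-34.7 176.4  63.3] med [-49.9 153.7  53. ]
  circle [145.   44.2] 23.000308427241578
side jar 112 -25 695 p2 [-23.9 112.6  46.9] p98 [ 51.8 179.9  68.8] med [ 11.6 155.3  60.9]
  circle [128.2 268. ] 210.7618309714984
side    alljar 1080 p2 [-53.1 112.7  42.1] p98 [ 53.7 179.5  68.2] med [ -8.6 155.1  58.6]
726 [ 379.6 -374.5   12. ] [ 492.7 -311.5   61. ]
jt ((437.0413818359375, -343.70355224609375), (109.96821594238281, 47.58161163330078), 16.478487014770508)
```

View pics/side8.png

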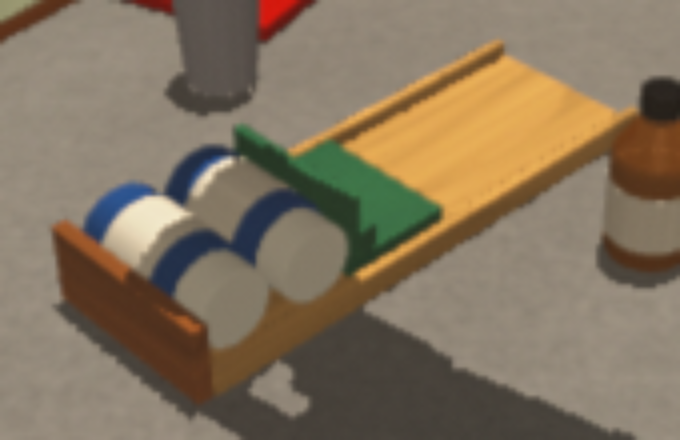

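View pics/wrist8.png

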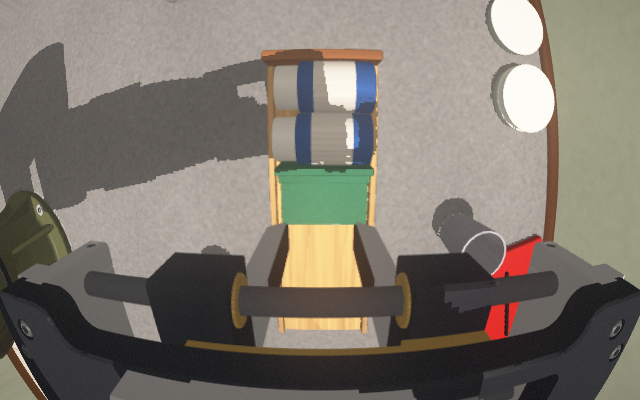

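```bash
python3 - <<'E'
from h import *
from cell import *
s=read_state(); print(s["joints"]); plan(s,[439,-352,130],-73.5)
E
```

```text
[ 0.03500752  0.43528251  1.31103428 -0.01201798  1.41313849  0.18189739]
shift [  94.8 -425.1 -105.1] turn 65.2 or -114.8 | tool x [-0.017 -0.012 -1.   ] y [ 0.144  0.989 -0.015] z [ 0.989 -0.144 -0.015]
```

Call:
arm_command([
  [94,[0,-425,-105],65.2],
  [94,[0,-425,-105],65.2],
  [94,[0,-425,-105],65.2],
  [94,[0,-425,-105],65.2],
  [94,[0,-425,-105],65.2],
  [94,[0,-425,-105],65.2],
  [94,[0,-425,-105],65.2],
  [94,[0,-425,-105],65.2],
  [94,[40,-425,-105],65.2],
  [94,[95,-425,-105],65.2],
  [94,[95,-425,-105],65.2],
])

```text
clock: 11.45
eef_pos: [437.8, -349.9, 126.4]
eef_rot: [-1.555, 1.547, -2.837]
wrist_force: [0.1, -0.4, 0.6]
finger_gap: 94.0
```

```bash
python3 - <<'E'
from h import *
from cell import *
s=read_state(); print(s["clock"],s["joints"],s["finger_gap"]); plan(s,[439,-352,130],-73.5);plan(s,[439,-352,16],-73.5)
for n in("side","wrist","scene"):
    c=camera(n); pickle.dump(c,open(n+"9.pkl","wb"))
    cv2.imwrite(f"pics/{n}9.png",c["pixels"][:,:,::-1])
E
```

```text
11.45 [-0.72952879  0.40665388  1.56908602 -0.02252943  1.17831882  0.56135902] 93.95822591145938
shift [-3.7  0.4  2.3] turn 0.0 or -180.0 | tool x [-0.023 -0.007 -1.   ] y [ 0.958  0.285 -0.024] z [ 0.285 -0.959  0.   ]
shift [110.3   3.2   2.3] turn 0.0 or -180.0 | tool x [-0.023 -0.007 -1.   ] y [ 0.958  0.285 -0.024] z [ 0.285 -0.959  0.   ]
```

View pics/wrist9.png

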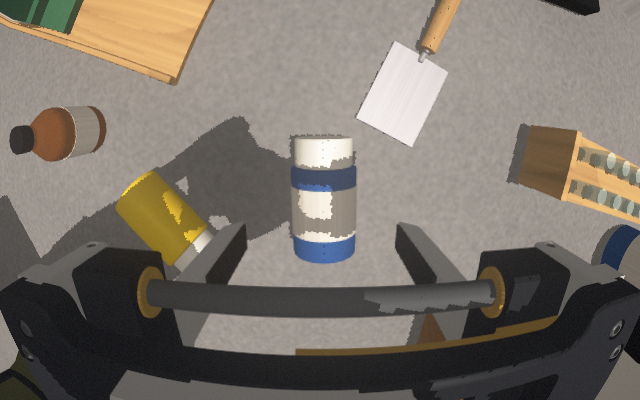

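View pics/scene9.png

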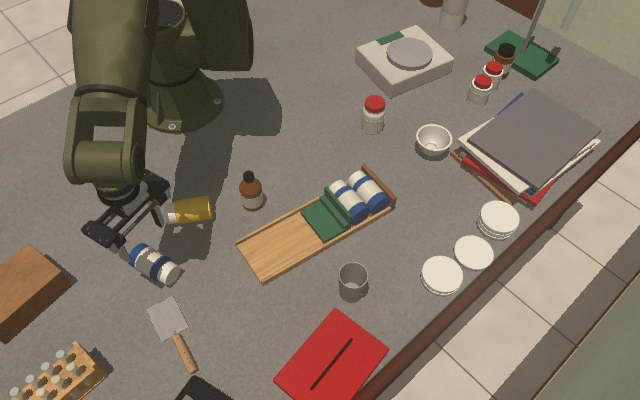

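```bash
cat >> h.py <<'E'
def wcloud(c):
    h,w=c["range_z"].shape; f=h/2/np.tan(np.radians(c["fov_y"])/2)
    v,u=np.mgrid[0:h,0:w]; dx=u-c["cx"];dy=v-c["cy"]; r=np.hypot(dx,dy)+1e-9; th=r/f
    z=c["range_z"].astype(float); k=np.tan(th)*z/r
    return (np.stack([dx*k,dy*k,z],-1)-c["t"])@c["R"], z>0
E
python3 - <<'E'
from h import *
from cell import *
np.set_printoptions(suppress=True,precision=1)
c=pickle.load(open("wrist9.pkl","rb")); P,ok=wcloud(c)
m=np.zeros(ok.shape,bool); m[120:275,280:365]=1
m&=ok&(P[...,2]>12)&(P[...,2]<75); q=P[m]; print(len(q),q.min(0),q.max(0),cv2.minAreaRect(q[:,:2].astype(np.float32)))
b=P[50:100,250:300]; print("bench",np.median(b[...,2]))
s=read_state(); R=Ro.from_euler('xyz',s["eef_rot"]).as_matrix(); 
for nm,src in(("w",P[(ok&(P[...,2]>12)&(P[...,2]<70))]),("s",(lambda a:a[0][a[1]&(a[0][...,2]>12)&(a[0][...,2]<70)])(cloud(pickle.load(open("scene0.pkl","rb")))))):
    d=(src-np.array([439,-352,0]))@R; k=(abs(d[:,1])<30)&(d[:,2]<-36)&(d[:,2]>-110); print(nm,k.sum(),d[k].max(0) if k.sum() else "")
E
```

```text
7705 [ 378.6 -397.    14.2] [ 498.  -315.    62.9] ((438.71453857421875, -354.2933349609375), (110.02861785888672, 59.22956466674805), 16.891847610473633)
bench 0.41451783841779133
w 0 
s 0
```

Call:
arm_command([
  [90,[30,2,4],0],
  [90,[60,2,4],0],
  [90,[85,2,4],0],
  [90,[100,2,4],0],
  [90,[108,2,4],0],
  [90,[108,2,4],0],
  [90,[108,2,4],0],
])

```text
clock: 12.48
eef_pos: [441.9, -357.3, 24.9]
eef_rot: [-1.056, 1.55, -2.339]
wrist_force: [-0.2, 0.7, 0.2]
finger_gap: 90.1
```

```bash
python3 - <<'E'
from h import *
from cell import *
s=read_state(); print(s["clock"],s["eef_pos"],s["finger_gap"],s["wrist_force"]); plan(s,[438.7,-354.3,16],-73.1)
E
```

```text
12.475 [ 441.86929601 -357.25712901   24.94866126] 90.0562722920886 [-0.16589331  0.73362166  0.16513564]
shift [ 8.9 -2.  -3.8] turn -0.4 or 179.6 | tool x [-0.015 -0.015 -1.   ] y [ 0.959  0.284 -0.018] z [ 0.285 -0.959  0.01 ]
```

Call:
arm_command([
  [90,[9,-2,-4],0],
  [90,[9,-2,-4],0],
  [90,[9,-2,-4],0],
])

```text
clock: 12.85
eef_pos: [438.7, -354.2, 16.0]
eef_rot: [-1.051, 1.55, -2.333]
wrist_force: [-0.6, -0.6, 0.8]
finger_gap: 90.4
```

```bash
python3 - <<'E'
from h import *
from cell import *
s=read_state(); print(s["clock"],s["eef_pos"],s["finger_gap"],s["wrist_force"]); plan(s,[438.7,-354.3,16],-73.1)
E
```

```text
12.85 [ 438.68507478 -354.1761402    16.03731442] 90.43402599312637 [-0.64693781 -0.57300559  0.78647448]
shift [ 0.  -0.   0.1] turn -0.4 or 179.6 | tool x [-0.014 -0.015 -1.   ] y [ 0.959  0.284 -0.018] z [ 0.285 -0.959  0.01 ]
```

Call:
arm_command([
  [64,[0,0,0],0],
  [64,[0,0,0],0],
  [54,[0,0,0],0],
  [50,[0,0,0],0],
  [50,[0,0,0],0],
  [50,[0,0,0],0],
  [50,[0,0,0],0],
], newtons=15)

```text
clock: 13.72
eef_pos: [438.8, -354.2, 16.1]
eef_rot: [-1.043, 1.55, -2.325]
wrist_force: [0.4, -0.4, -0.6]
finger_gap: 59.6
```

Call:
arm_command([
  [50,[-10,0,0],0],
  [50,[-40,0,0],0],
  [50,[-90,0,0],0],
  [50,[-150,0,0],0],
  [50,[-190,0,0],0],
  [50,[-190,0,0],0],
  [50,[-190,0,0],0],
])

```text
clock: 14.6
eef_pos: [441.0, -350.9, 204.8]
eef_rot: [-1.141, 1.55, -2.423]
wrist_force: [0.6, 0.1, -2.7]
finger_gap: 59.7
```

```bash
python3 - <<'E'
from h import *
from cell import *
s=read_state(); print(s["clock"],s["eef_pos"],s["finger_gap"],s["wrist_force"],s["joints"]); plan(s,fromtray([0.5,121.5,200]),81.8)
c=camera("wrist"); cv2.imwrite("pics/wrist10.png",c["pixels"][:,:,::-1])
E
```

```text
14.6 [ 440.97864012 -350.87079846  204.76193688] 59.67613015747349 [ 0.60447576  0.12581377 -2.74385286] [-0.72701515  0.33302573  1.47931716 -0.02154203  1.33193457  0.56033711]
shift [  -4.7  305.1 -413.3] turn -155.3 or 24.7 | tool x [-0.016 -0.014 -1.   ] y [ 0.958  0.284 -0.019] z [ 0.285 -0.959  0.009]
```

View pics/wrist10.png

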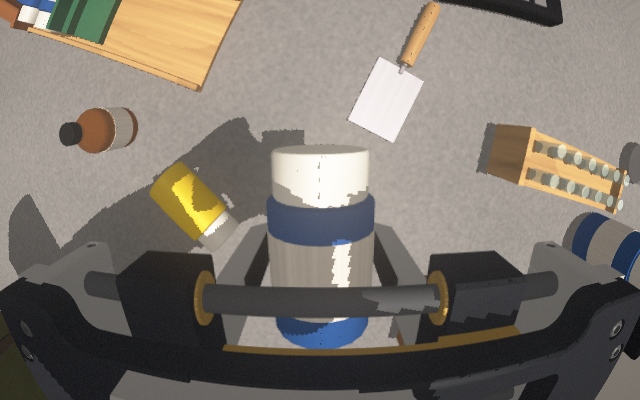

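Call:
arm_command([
  [50,[-5,40,-40],-10],
  [50,[-5,80,-80],-20],
  [50,[-5,110,-120],-30],
  [50,[-5,140,-160],-40],
  [50,[-5,160,-200],-50],
  [50,[-5,190,-240],-60],
  [50,[-5,220,-280],-70],
  [50,[-5,240,-310],-80],
  [50,[-5,260,-340],-90],
  [50,[-5,280,-370],-100],
  [50,[-5,295,-395],-110],
  [50,[-5,305,-413],-120],
])

```text
clock: 16.15
eef_pos: [615.4, 133.1, 197.8]
eef_rot: [2.932, 1.547, -2.533]
wrist_force: [0.4, -0.1, -2.1]
finger_gap: 60.0
```

```bash
python3 - <<'E'
from h import *
from cell import *
s=read_state(); print(s["clock"],s["eef_pos"],s["finger_gap"],s["wrist_force"],s["joints"]); plan(s,fromtray([0.5,121.5,180]),81.8)
E
```

```text
16.15 [615.37214871 133.07416732 197.78939126] 59.960526572083324 [ 0.4330931  -0.08488355 -2.09418151] [ 0.15932147  0.49909755  1.26315856 -0.01064302  1.40109711 -0.65737243]
shift [17.8 -1.   0.1] turn -34.9 or 145.1 | tool x [-0.02  -0.014 -1.   ] y [-0.73   0.683  0.005] z [ 0.683  0.73  -0.024]
```

Call:
arm_command([
  [50,[0,-1,0],-10],
  [50,[0,-1,0],-20],
  [50,[10,-1,0],-30],
  [50,[30,-1,0],-34.9],
  [50,[48,-1,0],-34.9],
  [50,[48,-1,0],-34.9],
])

```text
clock: 16.9
eef_pos: [614.2, 131.5, 147.4]
eef_rot: [2.259, 1.543, -2.599]
wrist_force: [-0.4, 0.2, -1.8]
finger_gap: 59.8
```

```bash
python3 - <<'E'
from h import *
from cell import *
s=read_state(); print(s["clock"],s["eef_pos"],s["finger_gap"],s["wrist_force"],s["joints"]); plan(s,fromtray([0.5,121.5,150]),81.8)
for n in("side","wrist","scene"):
    c=camera(n); pickle.dump(c,open(n+"11.pkl","wb"))
    if n=="side": c["pixels"]=cv2.resize(c["pixels"][100:270,200:440],None,fx=3.3,fy=3.3)
    if n=="scene": c["pixels"]=cv2.resize(c["pixels"][100:270,250:450],None,fx=3.5,fy=3.5)
    cv2.imwrite(f"pics/{n}11.png",c["pixels"][:,:,::-1])
E
```

```text
16.9 [614.21070664 131.5458446  147.4317846 ] 59.798804432587204 [-0.40702918  0.15459318 -1.81777103] [ 0.15721369  0.53775862  1.32402299 -0.01087966  1.30570516 -1.26546264]
shift [-2.6 -1.4  0.8] turn -0.1 or 179.9 | tool x [-0.024 -0.014 -1.   ] y [-0.989  0.145  0.022] z [ 0.144  0.989 -0.018]
```

View pics/wrist11.png

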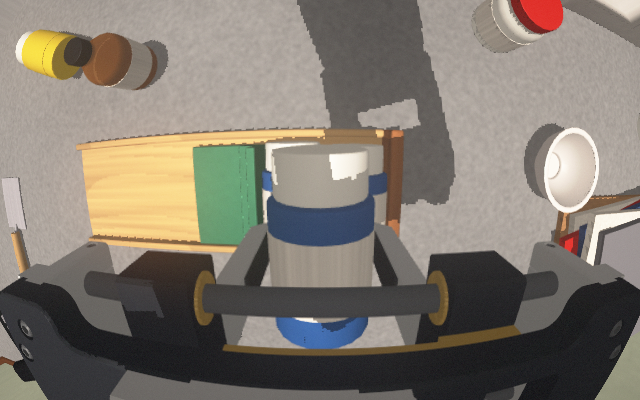

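View pics/side11.png

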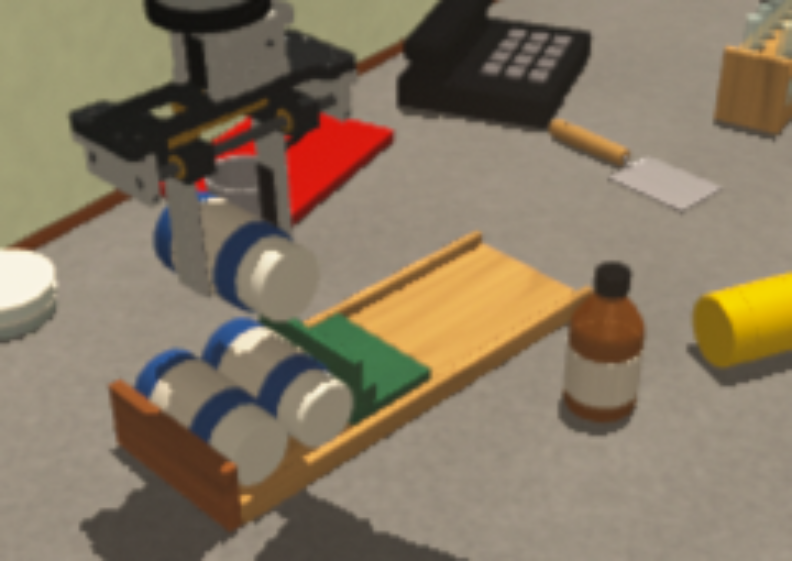

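View pics/scene11.png

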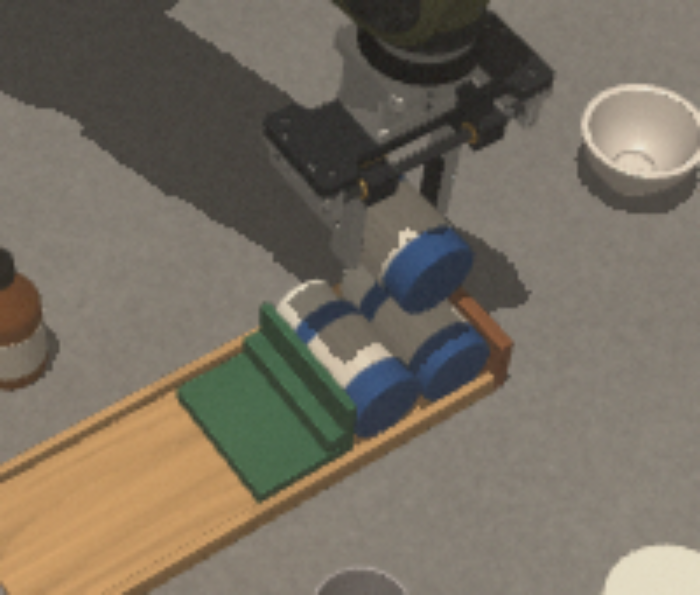

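```bash
python3 - <<'E'
from h import *
np.set_printoptions(suppress=True,precision=1)
s=None
for n in("scene","side"):
    c=pickle.load(open(n+"11.pkl","rb")); P,ok=cloud(c); H=hsv(c); T=totray(P)
    blue=(cv2.inRange(H,(105,110,30),(125,255,255))>0)&ok&(abs(T[...,0])<80)
    for nm,y0,y1,z0,z1 in(("b",62,120,20,75),("a",123,182,20,75),("top",85,160,125,200)):
        m=ok&(T[...,1]>y0)&(T[...,1]<y1)&(T[...,2]>z0)&(T[...,2]<z1)&(abs(T[...,0])<75)
        q=T[m&blue]; 
        h,e=np.histogram(q[:,0],bins=np.arange(-70,72,4))
        print(n,nm,"blue",len(q),"p2",np.percentile(q,2,0),"p98",np.percentile(q,98,0))
        for lo,hi in((-45,0),(0,70)):
            k=q[(q[:,0]>lo)&(q[:,0]<hi)]; 
            if len(k)>5: print("    band",len(k),np.percentile(k[:,0],[5,50,95]),"y",np.percentile(k[:,1],[3,97]))
E
```

```text
scene b blue 148 p2 [-24.2  67.8  52.8] p98 [ 55.2 109.5  71.1]
    band 18 [-25.3 -19.3 -14.9] y [69.1 75.5]
    band 130 [37.  46.3 54.4] y [ 68.  108.4]
scene a blue 80 p2 [ 46.3 124.1  48. ] p98 [ 58.  169.6  69.2]
    band 80 [46.9 52.5 57.3] y [124.8 168.6]
scene top blue 181 p2 [ 34.6  92.1 168.8] p98 [ 54.8 138.9 193.2]
    band 181 [36.  45.8 54.3] y [ 92.8 137.9]
side b blue 168 p2 [-29.2  78.9  48.9] p98 [ 50.9 119.5  67.5]
    band 89 [-29.1 -23.6 -16.1] y [ 78.9 119.4]
    band 79 [36.4 43.1 50.9] y [ 82.1 119.3]
side a blue 179 p2 [-27.  138.6  51.7] p98 [ 52.9 179.4  68.3]
    band 100 [-26.8 -21.8 -14.2] y [139.1 178.9]
    band 79 [39.4 46.1 52.8] y [141.1 179.4]
side top blue 196 p2 [-31.6 111.3 152. ] p98 [ 47.6 152.2 191.2]
    band 146 [-30.9 -25.9 -17.7] y [112.9 151.4]
    band 50 [35.5 40.8 48. ] y [114.6 152.2]
```

```bash
python3 - <<'E'
from h import *
from cell import *
s=read_state(); plan(s,fromtray([1.5,121,84]),81.8)
E
```

```text
shift [66.3 -2.5  1.1] turn -0.1 or 179.9 | tool x [-0.019 -0.014 -1.   ] y [-0.989  0.144  0.017] z [ 0.143  0.99  -0.016]
```

Call:
arm_command([
  [50,[15,-2.5,1],0],
  [50,[30,-2.5,1],0],
  [50,[42,-2.5,1],0],
  [50,[52,-2.5,1],0],
  [50,[58,-2.5,1],0],
  [50,[60,-2.5,1],0],
  [50,[60,-2.5,1],0],
])

```text
clock: 17.92
eef_pos: [617.0, 131.6, 90.5]
eef_rot: [2.343, 1.548, -2.514]
wrist_force: [0.0, 0.6, -2.4]
finger_gap: 59.7
```

```bash
python3 - <<'E'
from h import *
from cell import *
s=read_state(); print(s["clock"],totray(s["eef_pos"]),s["wrist_force"]);plan(s,fromtray([1.5,121,79]),81.8)
E
```

```text
17.925 [  1.75459687 121.08853388  90.53652584] [ 0.04634759  0.55409877 -2.41001887]
shift [11.5  0.1  0.1] turn -0.1 or 179.9 | tool x [-0.019 -0.014 -1.   ] y [-0.989  0.144  0.017] z [ 0.143  0.99  -0.016]
```

Call:
arm_command([
  [50,[4,0,0],0],
  [50,[8,0,0],0],
  [50,[11,0,0],0],
  [50,[11,0,0],0],
])

```text
clock: 18.42
eef_pos: [616.7, 131.4, 79.2]
eef_rot: [2.333, 1.547, -2.524]
wrist_force: [-0.4, 0.2, -3.8]
finger_gap: 59.5
```

```bash
python3 - <<'E'
from h import *
from cell import *
np.set_printoptions(suppress=True,precision=1)
s=read_state(); print(s["clock"],totray(s["eef_pos"]),s["wrist_force"]);plan(s,fromtray([1.5,121,76]),81.8)
for n in("scene","side"):
    c=camera(n);pickle.dump(c,open(n+"12.pkl","wb")); P,ok=cloud(c); H=hsv(c); T=totray(P)
    cv2.imwrite(f"pics/{n}12.png",cv2.resize(c["pixels"][110:270,220:420,::-1],None,fx=3.5,fy=3.5))
    blue=(cv2.inRange(H,(105,110,30),(125,255,255))>0)&ok&(abs(T[...,0])<80)
    for nm,y0,y1,z0,z1 in(("b",62,120,20,70),("a",123,182,20,70),("top",85,160,76,140)):
        q=T[blue&(T[...,1]>y0)&(T[...,1]<y1)&(T[...,2]>z0)&(T[...,2]<z1)]
        for lo,hi in((-45,0),(0,70)):
            k=q[(q[:,0]>lo)&(q[:,0]<hi)]; 
            if len(k)>5: print(n,nm," band",len(k),np.percentile(k[:,0],[5,50,95]),"y",np.percentile(k[:,1],[3,97]),"z",k[:,2].max())
E
```

```text
18.425 [  1.4 120.9  79.2] [-0.4  0.2 -3.8]
shift [ 3.2 -0.1  0.2] turn -0.1 or 179.9 | tool x [-0. -0. -1.] y [-1.   0.1  0. ] z [ 0.1  1.  -0. ]
scene b  band 96 [36.4 45.9 54.4] y [68.6 95.4] z 69.50223667483534
scene a  band 48 [43.9 54.4 57.4] y [126.8 170.2] z 69.16997355439717
scene top  band 160 [37.2 47.2 55.5] y [ 93.2 137.2] z 124.95184378516569
side a  band 103 [-26.2 -21.  -13.7] y [135.9 179.1] z 68.22724201798225
side a  band 74 [39.9 46.5 52.3] y [145.  178.8] z 68.06477390251096
side top  band 133 [-28.3 -23.4 -15.1] y [112.2 151.9] z 124.29699278165506
side top  band 50 [38.  44.4 51.7] y [109.4 152.4] z 121.25535173239457
```

View pics/scene12.png

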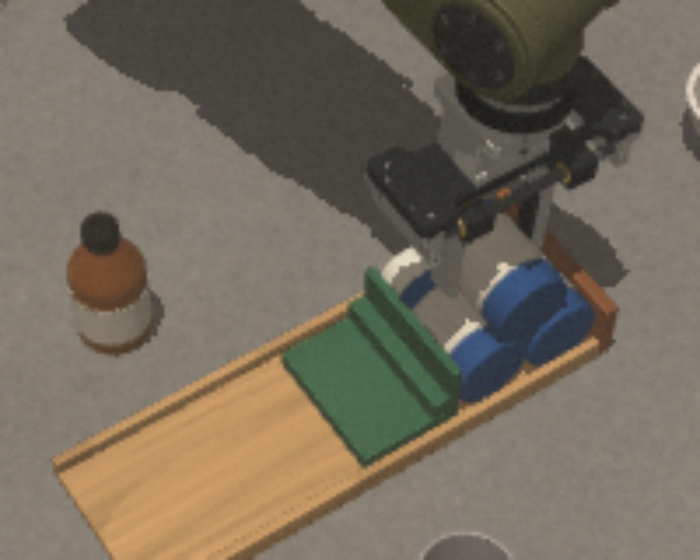

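View pics/side12.png

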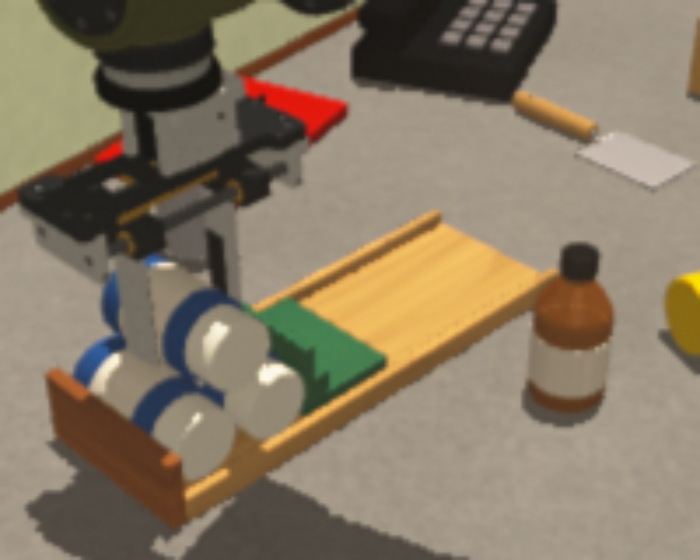

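Call:
arm_command([
  [50,[1,0,0],0],
  [50,[2,0,0],0],
  [50,[2.5,0,0],0],
  [50,[2.5,0,0],0],
])

```text
clock: 19.02
eef_pos: [616.8, 131.5, 77.3]
eef_rot: [2.345, 1.548, -2.512]
wrist_force: [-1.1, 0.6, -0.1]
finger_gap: 59.8
```

Call:
arm_command([
  [50,[0.5,0,0],0],
  [50,[0.7,0,0],0],
  [50,[0.7,0,0],0],
])

```text
clock: 19.4
eef_pos: [616.8, 131.6, 76.7]
eef_rot: [2.343, 1.548, -2.513]
wrist_force: [-1.8, 1.8, 0.6]
finger_gap: 60.0
```

Call:
arm_command([
  [60,[0,0,0],0],
  [61,[0,0,0],0],
  [63,[0,0,0],0],
  [66,[0,0,0],0],
  [70,[0,0,0],0],
  [76,[0,0,0],0],
  [76,[0,0,0],0],
], newtons=5)

```text
clock: 20.27
eef_pos: [616.9, 131.6, 76.6]
eef_rot: [2.343, 1.548, -2.513]
wrist_force: [0.8, 0.2, 0.7]
finger_gap: 75.7
```

```bash
python3 - <<'E'
from h import *
from cell import *
s=read_state(); print(s["clock"],totray(s["eef_pos"]),s["wrist_force"],s["finger_gap"])
for n in("scene","side"):
    c=camera(n);pickle.dump(c,open(n+"13.pkl","wb"))
    cv2.imwrite(f"pics/{n}13.png",cv2.resize(c["pixels"][110:270,220:420,::-1],None,fx=3.5,fy=3.5))
E
```

```text
20.275 [  1.60520443 121.07482848  76.64961534] [0.75714998 0.16023886 0.73411313] 75.73223102301938
```

View pics/side13.png

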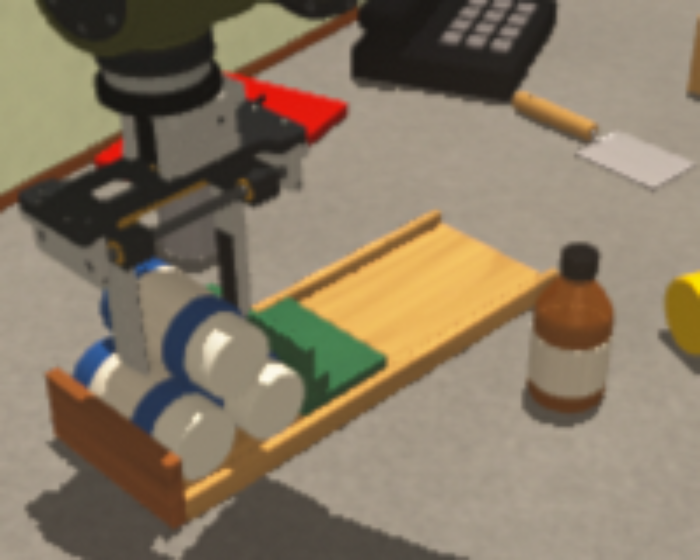

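Released and resting in the groove. Lift straight up, then back off sideways for a clear view.

Call:
arm_command([
  [76,[-8,0,0],0],
  [76,[-25,0,0],0],
  [76,[-60,0,0],0],
  [76,[-110,0,0],0],
  [76,[-170,0,0],0],
  [76,[-200,40,0],0],
  [76,[-200,100,0],0],
  [76,[-200,160,0],0],
  [76,[-200,200,0],0],
  [76,[-200,200,0],0],
])

```text
clock: 21.62
eef_pos: [421.1, 163.4, 282.0]
eef_rot: [2.398, 1.551, -2.456]
wrist_force: [0.8, -0.5, 0.8]
finger_gap: 75.9
```

```bash
python3 - <<'E'
from h import *
from cell import *
np.set_printoptions(suppress=True,precision=1)
s=read_state(); print(s["clock"],totray(s["eef_pos"]),s["wrist_force"])
c=camera("wrist"); cv2.imwrite("pics/wrist14.png",c["pixels"][:,:,::-1])
for n in("scene","side"):
    c=camera(n);pickle.dump(c,open(n+"14.pkl","wb")); P,ok=cloud(c); H=hsv(c); T=totray(P)
    cv2.imwrite(f"pics/{n}14.png",cv2.resize(c["pixels"][110:270,220:420,::-1],None,fx=3.5,fy=3.5))
    cv2.imwrite(f"pics/{n}14f.png",c["pixels"][:,:,::-1])
    blue=(cv2.inRange(H,(105,110,30),(125,255,255))>0)&ok&(abs(T[...,0])<80)
    for nm,y0,y1,z0,z1 in(("b",62,120,20,70),("a",123,182,20,70),("top",85,160,76,140)):
        q=T[blue&(T[...,1]>y0)&(T[...,1]<y1)&(T[...,2]>z0)&(T[...,2]<z1)]
        for lo,hi in((-45,0),(0,70)):
            k=q[(q[:,0]>lo)&(q[:,0]<hi)]; 
            if len(k)>5: print(n,nm," band",len(k),np.percentile(k[:,0],[5,50,95]),"y",np.percentile(k[:,1],[3,97]),"z",k[:,2].max())
E
python3 m.py 14 | grep -E "wall|stop"
```

```text
21.625 [-196.6  124.6  282. ] [ 0.8 -0.5  0.8]
scene b  band 49 [-25.3 -19.9 -12.9] y [68.6 94. ] z 69.92686914626012
scene b  band 88 [36.3 45.9 53.4] y [67.9 95. ] z 69.39867210390565
scene a  band 30 [46.9 54.4 56.7] y [130.2 167.4] z 67.84222677497502
scene top  band 65 [-24.1 -19.1 -13.1] y [ 98.4 135.4] z 123.36500284740849
scene top  band 112 [37.4 45.5 53.8] y [ 98.7 134.9] z 123.90836582652936
side a  band 91 [-26.4 -21.1 -13.4] y [142.8 179.1] z 69.64048695260394
side a  band 69 [38.8 45.9 52.5] y [147.  178.1] z 68.06659403497568
side top  band 137 [-28.7 -22.9 -15.9] y [111.3 153. ] z 119.84358806994108
side top  band 108 [36.3 43.1 50. ] y [110.6 153.8] z 120.36645964696466
scene wall top 179 p2 [-62.  179.1  52.1] p98 [ 65.3 193.2  57.6] med [  2.4 186.5  54.3]
scene stop all 1159 p2 [-47.8 -16.1  17.4] p98 [54.  59.2 68.8] med [ 4.1 22.  22.5]
scene stop mid 303 p2 [-46.3  40.2  35.7] p98 [53.4 60.9 70. ] med [ 4.1 51.2 41.1]
side wall top 194 p2 [-65.3 183.9  52.3] p98 [ 63.6 195.9  55.9] med [ -5.6 190.5  54. ]
side stop all 504 p2 [-52.6 -12.1  15.5] p98 [48.  64.3 68.6] med [-23.9  13.8  21.7]
side stop mid 151 p2 [-52.4  43.6  37.1] p98 [46.4 64.6 69. ] med [-28.8  61.4  65.3]
```

View pics/side14.png

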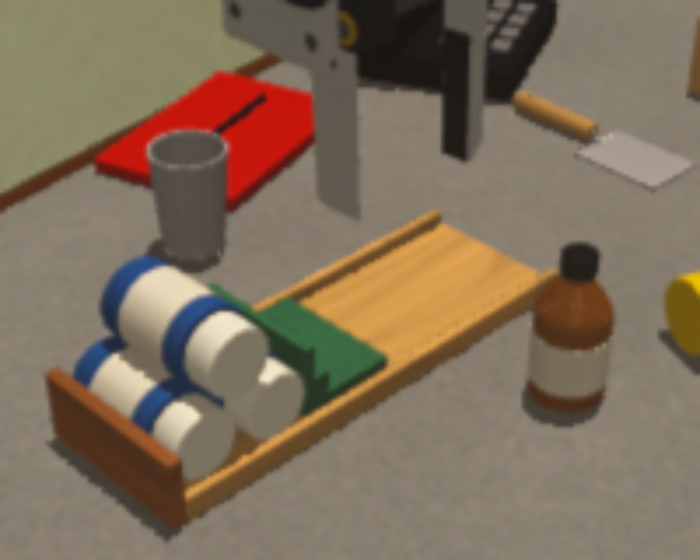

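View pics/scene14f.png

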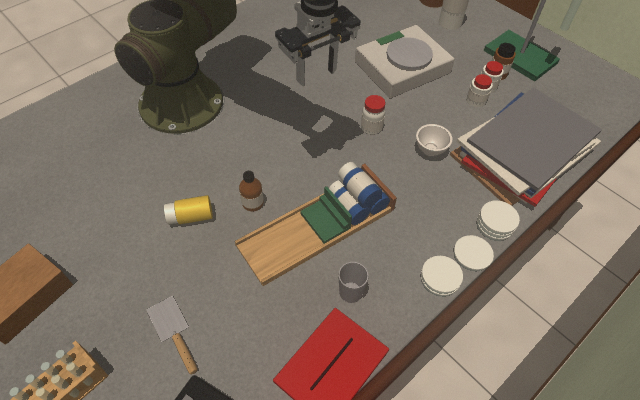

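View pics/wrist14.png

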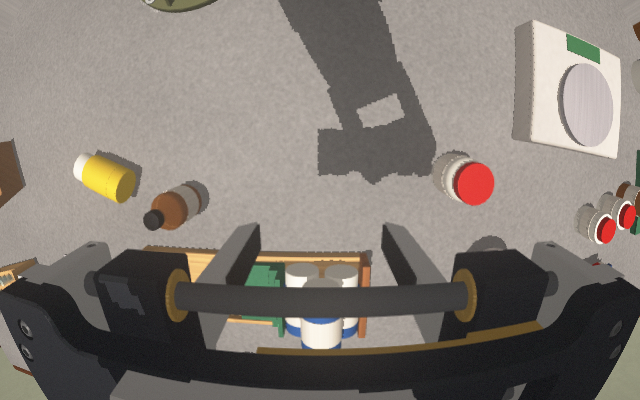

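```bash
python3 -c "
from cell import *
print(read_state()['clock'],sign_off())"
```

```text
the job is handed in; nothing more can be done
21.775 None
```

The job is done and handed in at 21.8 s on the clock. I tipped the stop upright and pushed it low on the rib until the row closed up against the end wall. Then I laid the third jar in the groove, turned so its cap points the same way as the other two.

**Last checks (pictures and depth, taken after the gripper had backed away):**
- **Stop:** it stands upright and did not move when the top jar was laid.
- **Row:** the pictures show the two jars and the stop touching each other and the wall. The end of the push meeting hard resistance fits with that.
- **Top jar:** its top is at about 120–124 mm, where 120 mm is ideal. It is parallel to the two lower jars, and front to back it lies within about 3 mm of each of them, which are themselves about 2–3 mm apart.
- **Bystanders:** the ones in view, the red jar, amber bottle, mortar, beaker, spatula and yellow jar, look unmoved.

**What disagreed or went less than ideally:**
- **Push force:** the fingers' push on the rib read about 59 N (including the sideways part) when the row hit the wall. That is below the 120 N wrist limit. The 40 N limit is for the arm and gripper body, and only the fingers were touching.
- **Camera offset:** the scene and side cameras disagreed by about 3–5 mm along the tray, so I used values between the two.
- **Tray position:** my first estimate of the tray's origin along its length was 6–9 mm off. Contact and the jars' own positions set the final placing.

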